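# Put the copper bars away under the dust hood

## Task

First clear the wooden slapper off the runway and lay it across the two posts of its rest; then draw the carriage fully out from under the clear hood and lay every copper bar across both of its sloping rails, one bar to a slot, centred across the rails. When all of them are loaded, push the carriage fully home under the hood with every bar still seated, let go, and leave the other things on the bench where they are.

Things in the scene. Friction and masses are not known exactly. Their poses are not given: they have to be found in the camera images.
- rack_base: Fixed rack: a dark wooden runway board 150 (x) x 630 (y) x 12 mm, origin at the centre of its underside, its own x pointing away from the robot within a few degrees. The half towards its own +y is covered by a clear hood; the half towards -y is open above.
- hood (a point): Middle of the underside of the hood's clear flat roof, 150 mm above the bench. The roof spans 184 mm (x) by 290 mm (y), 5 mm thick, on four 12 mm corner legs with clear panels between them on the robot's side and the far side (160 mm clear between the legs); both ends are open. A frame below the roof's edges comes down to 140 mm above the bench.
- carriage (a joint): Slide of the carriage along the runway, in m: 0 = fully home under the hood (start), 0.30 = fully out at its end stop, towards the rack's own -y. About 3 N of friction; stays where left. The carriage is an aluminium tray, 130 (x) x 280 (y) mm, its top 26 mm above the bench, carrying two rails. Home, only its handle and 25 mm of the tray stick out from the hood.
- rails (a point): Middle of the tray's top, between its two wooden rails. These run along the rack's y, 8 mm thick, centred at x = -40 and +40 mm; tops 64 mm (robot's side) and 81 mm (far side) above the bench, so a bar across both slopes up at 12 degrees away from the robot. Blocks 26 mm wide, 16 mm above each rail, leave four 38 mm gaps at 64 mm pitch: the slots.
- handle (a point): Middle of the carriage's pull handle: a steel bar 14 mm thick, 80 mm long, parallel to the rack's x, 79 mm above the bench, 70 mm beyond the tray's -y end, with an arm at each end. Can be gripped from above with a finger on its +y and one on its -y side. Moves with the carriage.
- slapper: Wooden slapper (flat beating stick), 180 mm long along its own x: a pale body 100 long, 36 wide, 26 high from x = -10 to +90 mm, a dark round handle 24 mm thick from x = -10 to -90. Origin at mid-length, at the underside. 0.2 kg, centre of mass near x = +25 mm. Starts lying on the open runway, in the carriage's way, roughly along it.
- rest: Fixed two-post rest for the slapper: base 160 (x) x 90 (y) x 14 mm, origin at the centre of its underside. Two upright steel plates, 8 mm thick, at x = -60 and +60 mm, tops 70 mm above the bench, each with a 14 mm horn at either side, 50 mm between the horns. The slapper lies along the rest's x across both plates, either way round.
- slot1 (a point): Where the centre of a bar lies when seated in slot 1 (slot 1 nearest the handle, slot 4 farthest). Moves with the carriage; 88 mm above the bench. Its axes are those of the rack, not tilted.
- slot2 (a point): Where the centre of a bar lies when seated in slot 2 (slot 1 nearest the handle, slot 4 farthest). Moves with the carriage; 88 mm above the bench. Its axes are those of the rack, not tilted.
- slot3 (a point): Where the centre of a bar lies when seated in slot 3 (slot 1 nearest the handle, slot 4 farthest). Moves with the carriage; 88 mm above the bench. Its axes are those of the rack, not tilted.
- slot4 (a point): Where the centre of a bar lies when seated in slot 4 (slot 1 nearest the handle, slot 4 farthest). Moves with the carriage; 88 mm above the bench. Its axes are those of the rack, not tilted.
- bar1: Square copper bar section, 120 mm long along its own x, 28 x 28 mm, 0.22 kg. Origin at its centre. Starts lying on the bench between the robot and the rack. Two to four bars are present; an absent one has no pose. All four faces are alike and it may go either way round.
- bar2: Square copper bar section, 120 mm long along its own x, 28 x 28 mm, 0.22 kg. Origin at its centre. Starts lying on the bench between the robot and the rack. Two to four bars are present; an absent one has no pose. All four faces are alike and it may go either way round.
- bar3: Square copper bar section, 120 mm long along its own x, 28 x 28 mm, 0.22 kg. Origin at its centre. Starts lying on the bench between the robot and the rack. Two to four bars are present; an absent one has no pose. All four faces are alike and it may go either way round.
- bar4: Square copper bar section, 120 mm long along its own x, 28 x 28 mm, 0.22 kg. Origin at its centre. Starts lying on the bench between the robot and the rack. Two to four bars are present; an absent one has no pose. All four faces are alike and it may go either way round.
- cone_big: Bystander, to be left alone: a tall copper cone standing upright, 100 mm across the base, 190 high; origin at its underside.
- cone_small: Bystander, to be left alone: a smaller copper cone standing upright, 76 mm across the base, 140 high; origin at its underside.
- stake: Bystander, to be left alone: a dark steel mushroom stake standing upright, 90 mm across, 100 high; origin at its underside.
- collar: Bystander, to be left alone: a dark steel collar lying flat, 80 mm across, 22 high; origin at its underside.
- hammer: Bystander, to be left alone: a hammer lying flat, handle to its own -x.
- bowl: Bystander, to be left alone: a copper bowl, 110 mm across, 45 high; origin at its underside.
- block: Bystander, to be left alone: a wooden block 40 x 60 x 45 mm; origin at its underside.

How it is judged:
By the outcome, as a careful person would: the job done as asked, in the order asked, and still so for the second after the job is handed in, with the robot touching nothing.
Of bar1, bar2, bar3, bar4 only 2 to 4 are there at a start; the rules pass over those that are not, and their reading is None.
At some moment in a run one of bar1, bar2, bar3, bar4, slapper may be knocked a few centimetres aside while the robot is not near it.
Once in a run the grip may slacken for a moment while it holds something.
It also fails if it takes over 210 s, if anything falls off the work surface, if the arm or the gripper's body presses on something with over 40 N, if the wrist force passes 120 N, or if a joint passes its speed limit or range.

## Robot

A 6-joint arm with a two-finger parallel gripper is mounted at the origin on the work surface. World frame = base frame: x ahead of the robot, y to its left, z up, the work surface at z = 0. Lengths are in mm, angles in degrees, forces in N, time in s.
With the tool pointing down it reaches from about 275 to 725 mm from the base axis. Payload 15.9 kg.
Tool frame: the origin (TCP) lies at the centre of the arm's flange, where the gripper is bolted on; the fingertips stand 173 mm ahead of it and the grasp point (between the pads) lies 155 mm ahead of it (r.tip_reach is the distance from the TCP to the fingertips, in mm); z points along the fingers, y is the direction in which the jaws open and shut (so a half turn about z gives the same grasp; the last joint's range is limited). The gripper opens to 85 mm and grips with 20 to 120 N. Pads are 22 mm wide; open, the fingers measure 114 mm over their backs; the gripper's body (76 mm by 85 mm) begins 54 mm behind the grasp point. The pads swing forward as they close: fully open they stand 13 mm farther back than shut.
Start: joints at [-64.057, 12.198, -1.971, 75.831, 0, 90], TCP at [218.735, -449.601, 404.706] pointing down, gripper open.
Joint ranges: [-170.91, 170.91], [-42.67, 98.43], [-65.05, 77.54], [-120.47, 116.71], [-90, 82.35], [-180, 180]. Speed limits (degrees/s): [108.29, 108.29, 136.94, 147.25, 180, 180].

## Interface

Orientations are given as [roll, pitch, yaw] about the fixed x, y, z axes, in that order (R = Rz(yaw) Ry(pitch) Rx(roll)).
In Python, from workcell import status, vision, r, nets gives the robot as it stands.
- The arm moves only by the tool jog_arm, never from a script. Its argument "moves" is one flat list of numbers, 5 for each row, row after row: the closure in counts, from 0 (fully open) to 255 (shut), then the shift along the tool's x, y, z in units of 60 mm (1.0 is 60 mm), then the turn about the tool's z in units of 10 degrees (1.0 is 10 degrees). In form: [claw, x, y, z, twist, claw, x, y, z, twist, ...]. A call has 1 to 10 rows; each row is the pose to reach, as a shift and turn from the pose measured when the call began, along the tool's axes at that moment; what a row does not reach only later rows make up. A row lasts 1/8 s, in which the tool goes at most 62.5 mm and 10.7 degrees, less where a joint would pass 70% of its speed; a pose out of reach is approached as far as the arm can. A call with a gripper value outside its range is refused whole. The fingers move at their own pace and stop on an object; "newtons" is the grip in N (left out, the last holds). Time passes only in rows, so rows that repeat a pose let the fingers close. It gives the time, the measured TCP pose, the force and the opening at its end, in the units of the state.
- status.get_state(): the state, without advancing time (a new reading comes with each control period).
- vision.capture(name): name is "scene" or "top" or "wrist"; returns a dict with "color" (480x640x3 uint8, red, green, blue), "fx", "fy", "cx", "cy" (pixels), "world_to_cam" (4x4, takes a point from world to camera coordinates); the wrist camera has in their place "tool_from_camera" (4x4, takes a point from camera to tool coordinates, whose origin is the TCP and whose axes are the flange's). Camera axes: x right, y down, z forward; pixel columns grow to the right and rows downward; lengths in mm; the calibration is good to about 2 mm. A picture is of the moment at which its call begins: read the wrist's pose just before it. There is no depth.
- r.close_job(): hands the job in, once; it reports no verdict.
Trained networks look in a picture, given as the dict that the camera call returned (one of the last four; its "shot" number tells which), for a name from the list of things; names that differ only in an ending like _2 or _b are one class to them, and where a whole thing is asked for, a point or a joint stands for the part that bears it (a point fixed in the world has none). Each returns a list of dicts, best first, with "p" (0 to 1); they miss things now and then, are a little off and sometimes report something else, mostly with a low value. They report only what shows in the picture. A call takes as long as a camera call.
- nets.recognise(picture, query): "box" ([left, top, right, bottom] as shares, 0 to 1, of the picture: columns of its width, rows of its height, round what is visible of it).
The state is a dict: "time_s": time; "joint_pos": joint angles; "joint_vel": joint speeds; "tau": joint torques, N m; "tool_pos": TCP position; "tool_rot": TCP orientation; "force": force on the tool from outside, world axes, zero at the start; "torque": the same for the moment, N m; "width": finger opening in mm.
Only numpy, scipy, OpenCV 4.12 (cv2) and the standard library are available. Lean on these libraries where they do the work, as an engineer would, in place of code of your own. Each camera call takes 0.05 s, during which the arm holds its last target.

## Working session

There is one attempt and no reset: what is moved stays moved. The work goes in short steps, Python scripts to look and compute and a tool call to move; the robot and the scene stay as the last step left them, time stands still between calls to the robot, and variables do not carry over. Pictures are saved under pics/ and viewed, and the job is handed in when it is done.

Besides the shell and the picture viewer there is one more tool, called after "Call:" in YAML: its name, and indented under it one key for each argument. jog_arm: Moves the arm, as the interface text tells. Its arguments: {"type":"object","properties":{"moves":{"type":"array","items":{"type":"number"}},"newtons":{"type":"number"}},"required":["moves"]}

```bash
ls; mkdir -p pics
python3 - <<'E'
from workcell import status, vision, r, nets
import cv2
print(status.get_state())
for n in ["scene","top","wrist"]:
    p=vision.capture(n); cv2.imwrite(f"pics/{n}0.png",p["color"][:,:,::-1])
    print(n,{k:v for k,v in p.items() if k!="color"})
E
```

```text
pics
{'time_s': 0.0, 'joint_pos': array([-6.40555760e+01,  1.22234270e+01, -2.00701071e+00,  7.58320007e+01,
       -2.43599386e-03,  8.99985768e+01]), 'joint_vel': array([-0.06368177,  0.03643279, -0.10635537, -0.00244581, -0.0255087 ,
       -0.02282265]), 'tau': array([-3.72305542e-03, -6.86165214e+01,  4.87117195e+01,  1.75531808e-02,
       -1.75195173e-04,  2.54434315e-05]), 'tool_pos': array([ 218.68030272, -449.48088288,  404.2365814 ]), 'tool_rot': array([-1.79937562e+02,  2.43444146e-03,  2.59458499e+01]), 'force': array([-0.50123726, -0.15403971, -0.69680986]), 'torque': array([-0.00975919,  0.0084739 , -0.00531132]), 'width': 85.27936964316952}
scene {'fx': 564.376007189898, 'fy': 564.376007189898, 'cx': 326.476200814123, 'cy': 238.70535685077343, 'world_to_cam': array([[-8.00197934e-01,  5.99605299e-01, -1.25200477e-02,
         4.28434679e+02],
       [ 4.62351972e-01,  6.03462419e-01, -6.49664347e-01,
        -1.31539333e+02],
       [-3.81986807e-01, -5.25648737e-01, -7.60118073e-01,
         2.05290981e+03],
       [ 0.00000000e+00,  0.00000000e+00,  0.00000000e+00,

[... 298 characters left out ...]
52e-02,
         5.21320805e+02],
       [ 8.98541218e-02,  9.61780040e-03, -9.95908497e-01,
         1.66035477e+03],
       [ 0.00000000e+00,  0.00000000e+00,  0.00000000e+00,
         1.00000000e+00]]), 'shot': 2}
wrist {'fx': 382.56825940639874, 'fy': 382.56825940639874, 'cx': 318.59367093289706, 'cy': 236.21761187458574, 'tool_from_camera': array([[-2.89428257e-04, -9.62269232e-01, -2.72098956e-01,
         6.90668079e+01],
       [ 9.99999952e-01, -2.48343407e-04, -1.85428951e-04,
        -5.45933685e-01],
       [ 1.10858593e-04, -2.72098997e-01,  9.62269257e-01,
         3.00678070e+01],
       [ 0.00000000e+00,  0.00000000e+00,  0.00000000e+00,
         1.00000000e+00]]), 'shot': 3}
```

View pics/scene0.png

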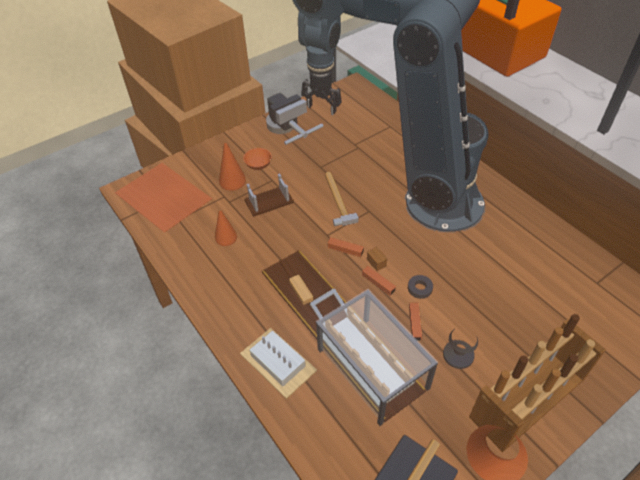

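View pics/top0.png

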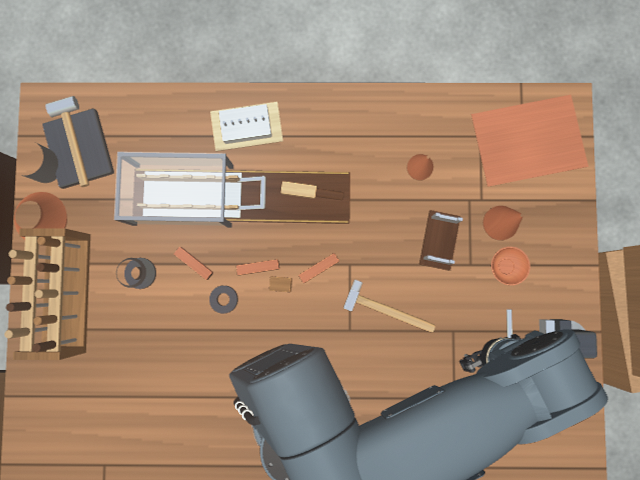

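View pics/wrist0.png

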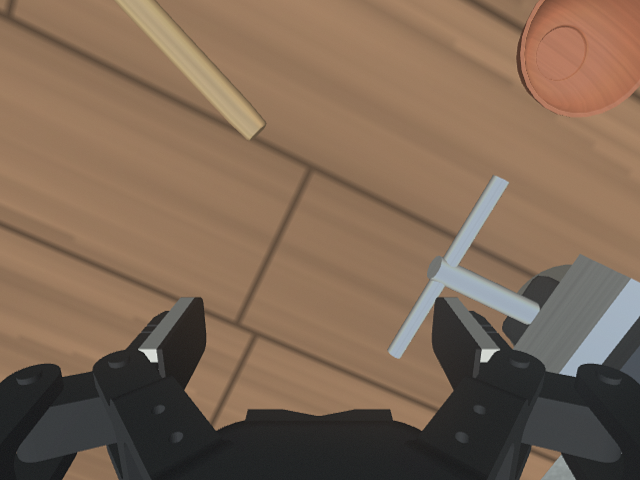

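```bash
cat > h.py <<'E'
from workcell import status, vision, r, nets
import cv2, numpy as np
def cap(n,save=None):
    s=status.get_state(); p=vision.capture(n)
    if n=="wrist":
        T=np.eye(4); T[:3,:3]=rot(*s["tool_rot"]); T[:3,3]=s["tool_pos"]
        p["world_to_cam"]=np.linalg.inv(T@p["tool_from_camera"])
    if save: cv2.imwrite(f"pics/{save}.png",p["color"][:,:,::-1])
    return p
def rot(a,b,c):
    a,b,c=np.radians([a,b,c]); 
    Rx=cv2.Rodrigues(np.array([a,0,0.]))[0];Ry=cv2.Rodrigues(np.array([0,b,0.]))[0];Rz=cv2.Rodrigues(np.array([0,0,c]))[0]
    return Rz@Ry@Rx
def K(p): return np.array([[p["fx"],0,p["cx"]],[0,p["fy"],p["cy"]],[0,0,1.]])
def ray(p,uv):
    W=p["world_to_cam"];R=W[:3,:3];d=R.T@np.array([(uv[0]-p["cx"])/p["fx"],(uv[1]-p["cy"])/p["fy"],1]);return -R.T@W[:3,3],d
def at(p,uv,z):
    o,d=ray(p,uv);return (o+d*(z-o[2])/d[2])[:2]
def proj(p,X):
    q=p["world_to_cam"][:3,:3]@np.asarray(X,float)+p["world_to_cam"][:3,3];return p["fx"]*q[0]/q[2]+p["cx"],p["fy"]*q[1]/q[2]+p["cy"]
def tri(obs):
    A=np.zeros((3,3));b=np.zeros(3)
    for p,uv in obs:
        o,d=ray(p,uv);d=d/np.linalg.norm(d);M=np.eye(3)-np.outer(d,d);A+=M;b+=M@o
    X=np.linalg.solve(A,b); return X,[np.round(np.array(proj(p,X))-uv,1) for p,uv in obs]
def go(x,y,z,yaw):
    "tcp target -> jog units"
    s=status.get_state();R=rot(*s["tool_rot"]);d=R.T@(np.array([x,y,z])-s["tool_pos"])/60
    tw=-((yaw-s["tool_rot"][2]+180)%360-180)/10
    print("t",round(s["time_s"],2),"jog",np.round(d,3),"twist",round(tw,2)," j6",round(s["joint_pos"][5],1))
def st():
    s=status.get_state();print("t",round(s["time_s"],2),"pos",np.round(s["tool_pos"],1),"rot",np.round(s["tool_rot"],2),"F",np.round(s["force"],1),"w",round(s["width"],1),"j",np.round(s["joint_pos"],1))
def rec(p,q,n=4):
    for d in nets.recognise(p,q)[:n]:
        b=np.array(d["box"])*[640,480,640,480];print(q,round(d["p"],2),np.round(b,1))
def crop(p,x0,y0,x1,y1,k,name):
    cv2.imwrite(f"pics/{name}.png",cv2.resize(p["color"][y0:y1,x0:x1,::-1],None,fx=k,fy=k,interpolation=cv2.INTER_CUBIC))
E
python3 - <<'E'
from h import *
p=cap("top"); q=cap("scene")
crop(p,100,140,360,310,3,"topL"); crop(p,400,190,530,290,6,"topR"); crop(q,230,220,450,420,3,"scL")
for n in ["slapper","rest","bar1","rack_base","handle"]: rec(p,n); 
for n in ["slapper","rest","bar1"]: rec(q,n)
E
```

```text
slapper 0.76 [276.2 180.8 344.8 201.9]
rest 0.89 [417.6 213.  460.4 275.2]
bar1 0.9 [169.4 250.5 211.1 280.4]
bar1 0.75 [296.3 253.  334.8 283.5]
bar1 0.75 [224.4 171.3 266.1 216.8]
bar1 0.73 [232.8 260.2 281.5 272. ]
rack_base 0.67 [110.2 150.1 348.9 228.1]
handle 0.73 [224.7 170.5 261.4 218.2]
slapper 0.68 [280.2 259.3 313.9 303.9]
rest 0.58 [246.8 176.8 293.6 215.4]
rest 0.33 [310.1 289.7 396.9 400.5]
bar1 0.91 [330.1 237.9 362.7 256.4]
bar1 0.87 [360.  266.6 394.3 294.6]
bar1 0.65 [246.2 173.8 292.8 215.4]
bar1 0.58 [406.9 301.2 419.9 338.3]
```

```bash
sleep 0
```

```text
(no output)
```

View pics/topL.png

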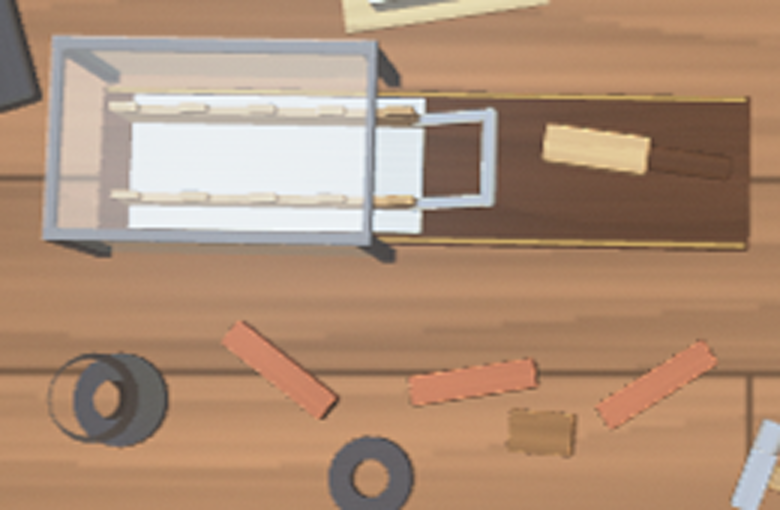

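View pics/topR.png

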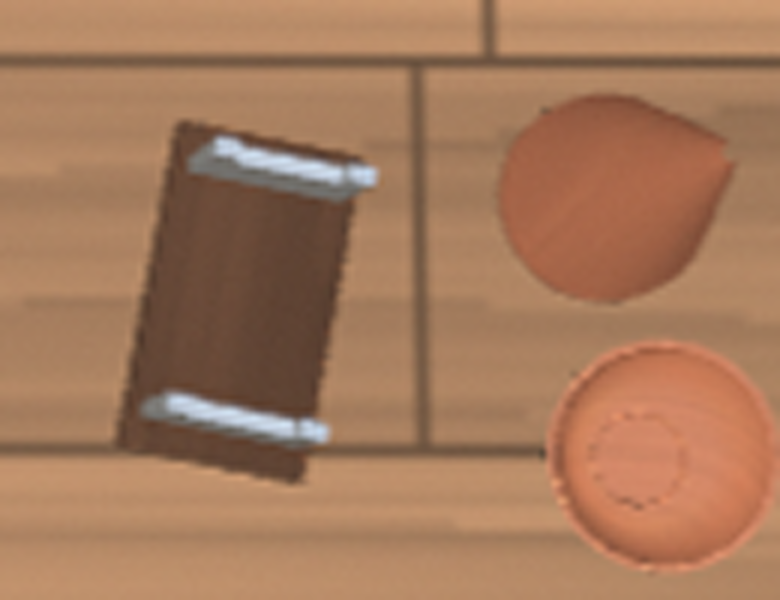

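View pics/scL.png

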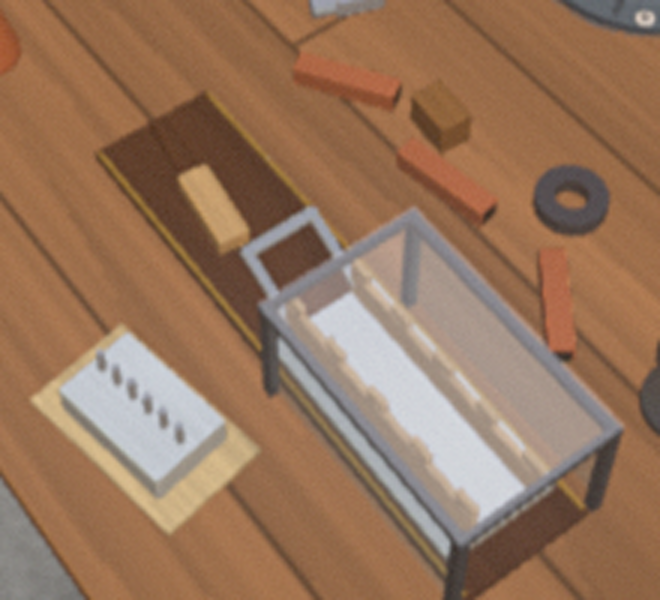

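Run:
```python
from h import *
p=cap("top");q=cap("scene")
f=lambda X,Y:((X+.5)/3-.5+100,(Y+.5)/3-.5+140)
g=lambda X,Y:((X+.5)/6-.5+400,(Y+.5)/6-.5+190)
e=lambda X,Y:((X+.5)/3-.5+230,(Y+.5)/3-.5+220)
print("runway", [at(p,f(*a),12).round(1) for a in [(748,98),(748,246)]])
print("runway scene", [at(q,e(*a),12).round(1) for a in [(97,155),(208,94)]])
print("slap body top z38",[at(p,f(*a),38).round(1) for a in [(546,123),(652,138),(646,174),(542,158)]])
print("slap sc z38",[at(q,e(*a),38).round(1) for a in [(179,176),(208,165),(248,233),(222,250)]])
print("slap handle end",at(p,f(730,165),30).round(1))
print("rest base",[at(p,g(*a),14).round(1) for a in [(180,120),(360,158),(302,484),(117,446)]])
print("posts",[at(p,g(*a),77).round(1) for a in [(225,148),(365,175),(175,402),(315,430)]])
print("handle",[at(p,f(*a),86).round(1) for a in [(489,109),(489,206)]])
for n,c in dict(b1=[(237,322),(337,400),(322,417),(222,340)],b2=[(408,378),(534,360),(538,385),(412,405)],b3=[(597,409),(702,341),(716,360),(612,428)]).items():
    P=np.array([at(p,f(*a),28) for a in c]);d=P[1]-P[0];print(n,P.mean(0).round(1),"ang",np.degrees(np.arctan2(d[1],d[0])).round(1),np.linalg.norm(d).round())
```

```text
runway [array([ 700.8, -133. ]), array([ 556.7, -133. ])]
runway scene [array([ 701.3, -129.7]), array([ 555.9, -126.5])]
slap body top z38 [array([671. ,  60.5]), array([656.9, -40.6]), array([622.2, -35.1]), array([637.3,  64. ])]
slap sc z38 [array([655.9, -35.1]), array([623.1, -28.4]), array([640.5,  68.2]), array([674. ,  69.1])]
slap handle end [ 632.4 -115.1]
rest base [array([ 592.4, -365. ]), array([ 574.3, -451. ]), array([ 418.1, -420.9]), array([ 435.8, -333.2])]
posts [array([ 571.1, -374.4]), array([ 558.8, -438.7]), array([ 453.6, -350. ]), array([ 441.1, -413.9])]
handle [array([675.3, 109.9]), array([584.7, 108.6])]
b1 [435.2 311.7] ang -127.2 122.0
b2 [424.4 127.8] ang -81.6 121.0
b3 [422.9 -46.3] ang -56.8 118.0
```

Run:
```python
from h import *
go(635,-20,400,81.7)
```

```text
t 0.75 jog [ 9.371 -3.403  0.078] twist -5.58  j6 90.0
```

Call:
jog_arm:
  moves: [0, 9.37, -3.4, 0.08, -5.58, 0, 9.37, -3.4, 0.08, -5.58, 0, 9.37, -3.4, 0.08, -5.58, 0, 9.37, -3.4, 0.08, -5.58, 0, 9.37, -3.4, 0.08, -5.58, 0, 9.37, -3.4, 0.08, -5.58, 0, 9.37, -3.4, 0.08, -5.58, 0, 9.37, -3.4, 0.08, -5.58, 0, 9.37, -3.4, 0.08, -5.58, 0, 9.37, -3.4, 0.08, -5.58]

```text
time_s: 2.0
tool_pos: [636.5, -17.7, 399.3]
tool_rot: [-180.0, -0.0, 81.9]
force: [-0.2, -1.0, -0.1]
width: 85.7
```

Call:
jog_arm:
  moves: [0, 0, 0, 0, 0]

```text
time_s: 2.12
tool_pos: [637.7, -15.7, 398.3]
tool_rot: [-179.9, -0.0, 82.0]
force: [0.9, -0.9, -0.3]
width: 85.5
```

Run:
```python
from h import *
st(); go(635,-20,400,81.7)
p=cap("wrist","w1"); rec(p,"slapper"); rec(p,"handle")
```

```text
t 2.12 pos [637.7 -15.7 398.3] rot [-1.7993e+02 -1.0000e-02  8.2000e+01] F [ 0.9 -0.9 -0.3] w 85.5 j [-1.4 29.6 22.  82.5  0.  96.6]
t 2.12 jog [-0.077 -0.035 -0.029] twist 0.03  j6 96.6
slapper 0.83 [304.2 115.5 347.  309.5]
slapper 0.47 [217.    1.4 353.   59.6]
handle 0.86 [215.8   0.  351.3  65.9]
handle 0.46 [1.907e+02 2.000e-01 3.955e+02 3.256e+02]
```

View pics/w1.png

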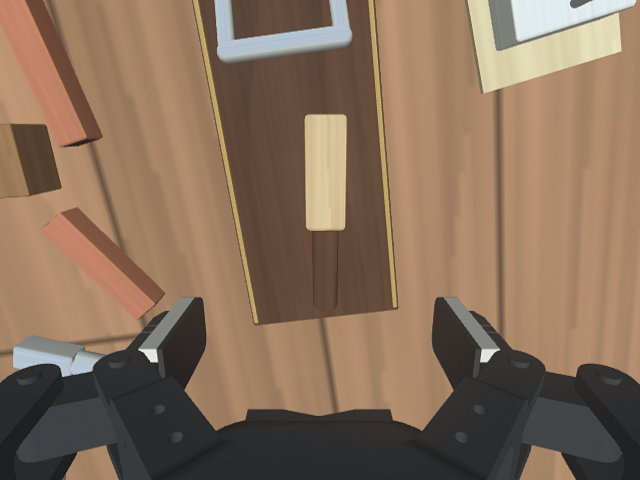

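Run:
```python
from h import *
p=cap("wrist"); t=cap("top")
B=[(306,115),(346,115),(344.5,231),(306,230)]
for z in (12,38): print([at(p,b,z).round(1) for b in B])
print("end",at(p,(325,309),34).round(1))
print("runway end",at(p,(256,324),12).round(1),at(p,(397,307),12).round(1))
print("handle outer",[at(p,b,84).round(1) for b in [(218,60),(351,45),(222,42),(347,30)]])
# triangulate far end mid of top: top view corners (546,123),(542,158)
f=lambda X,Y:((X+.5)/3-.5+100,(Y+.5)/3-.5+140)
print(tri([(p,np.array((346,115))),(t,np.array(f(546,123)))]),tri([(p,np.array((306,115))),(t,np.array(f(542,158)))]))
```

```text
[array([636. ,  63.5]), array([671.3,  58.4]), array([656.7, -47.5]), array([620. , -41.2])]
[array([636.7,  62.5]), array([669.4,  57.8]), array([655.9, -40.4]), array([621.9, -34.6])]
end [ 627.8 -115.9]
runway end [ 553.4 -133.6] [ 699.9 -135. ]
handle outer [array([583.7, 105. ]), array([675.1, 101.3]), array([588.8, 115.6]), array([673.5, 110.8])]
(array([667.53283892,  58.14372213,  59.222804  ]), [array([-0.6, -1. ]), array([ 0.3, -0.1])]) (array([636.71382496,  63.00568561,  42.2934798 ]), [array([-0.3, -0.8]), array([ 0.2, -0. ])])
```

Run:
```python
from h import *
go(644,-3,260,81.8);go(644,-3,188,81.8)
```

```text
t 2.38 jog [0.275 0.095 2.327] twist -0.0  j6 96.5
t 2.38 jog [0.275 0.095 3.527] twist -0.0  j6 96.5
```

Call:
jog_arm:
  moves: [0, 0.27, 0.09, 1.2, 0, 0, 0.27, 0.09, 2.0, 0, 0, 0.27, 0.09, 2.4, 0, 0, 0.27, 0.09, 2.8, 0, 0, 0.27, 0.09, 3.1, 0, 0, 0.27, 0.09, 3.3, 0, 0, 0.27, 0.09, 3.5, 0, 0, 0.27, 0.09, 3.5, 0]
  newtons: 60

```text
time_s: 3.38
tool_pos: [643.3, -3.5, 189.1]
tool_rot: [-179.9, 0.0, 81.8]
force: [0.1, 0.2, -0.2]
width: 85.6
```

Call:
jog_arm:
  moves: [255, 0, 0, 0, 0, 255, 0, 0, 0, 0, 255, 0, 0, 0, 0, 255, 0, 0, 0, 0, 255, 0, 0, 0, 0, 255, 0, 0, 0, 0]

```text
time_s: 4.12
tool_pos: [643.6, -3.5, 189.8]
tool_rot: [180.0, -0.0, 81.8]
force: [-1.0, -0.1, 5.9]
width: 35.1
```

Run:
```python
from h import *
go(643.5,-3.5,350,81.8);go(529.3,-398.2,360,-11.2)
```

```text
t 4.12 jog [-0.00e+00 -1.00e-03 -2.67e+00] twist -0.0  j6 97.9
t 4.12 jog [-6.783 -0.944 -2.837] twist 9.3  j6 97.9
```

Call:
jog_arm:
  moves: [255, 0, 0, -0.5, 0, 255, 0, 0, -1.3, 0, 255, 0, 0, -2.2, 0, 255, 0, 0, -2.8, 0, 255, 0, 0, -2.8, 0]
  newtons: 80

```text
time_s: 4.75
tool_pos: [644.2, -3.4, 360.9]
tool_rot: [179.7, -0.0, 81.8]
force: [0.7, 0.1, -1.4]
width: 34.2
```

Run:
```python
from h import *
st();go(529.3,-398.2,360,-11.2)
```

```text
t 4.75 pos [644.2  -3.4 360.9] rot [ 1.7971e+02 -4.0000e-02  8.1780e+01] F [ 0.7  0.1 -1.4] w 34.2 j [-0.3 30.2 17.7 77.2  0.  97.9]
t 4.75 jog [-6.785e+00 -9.540e-01  5.000e-03] twist 9.3  j6 97.9
```

Call:
jog_arm:
  moves: [255, -0.4, -0.05, 0, 0.5, 255, -1.2, -0.15, 0, 1.5, 255, -2.1, -0.3, 0, 2.5, 255, -3.0, -0.4, 0, 3.5, 255, -3.9, -0.5, 0, 4.5, 255, -4.8, -0.65, 0, 5.5, 255, -5.6, -0.8, 0, 6.5, 255, -6.3, -0.9, 0, 7.5, 255, -6.7, -0.95, 0, 8.5, 255, -6.78, -0.95, 0, 9.3]

```text
time_s: 6.0
tool_pos: [528.7, -399.5, 358.6]
tool_rot: [-179.9, -0.2, -11.6]
force: [0.5, 0.4, -1.7]
width: 34.4
```

Call:
jog_arm:
  moves: [255, 0, 0, 0, 0, 255, 0, 0, 0, 0]

```text
time_s: 6.25
tool_pos: [528.6, -399.2, 357.7]
tool_rot: [-179.9, -0.1, -11.4]
force: [0.1, -0.7, -1.5]
width: 34.3
```

Run:
```python
from h import *
st();p=cap("wrist","w2");t=cap("top","t2");q=cap("scene","s2"); rec(p,"rest"); rec(p,"slapper")
crop(t,380,150,560,300,4,"t2c")
```

```text
t 6.25 pos [ 528.6 -399.2  357.7] rot [-1.7986e+02 -1.0000e-01 -1.1440e+01] F [ 0.1 -0.7 -1.5] w 34.3 j [-37.1  32.9  21.6  78.7   0.2 154.4]
rest 0.54 [258.3 175.  270.1 283.6]
slapper 0.92 [262.2 132.8 377.7 417.7]
```

View pics/w2.png

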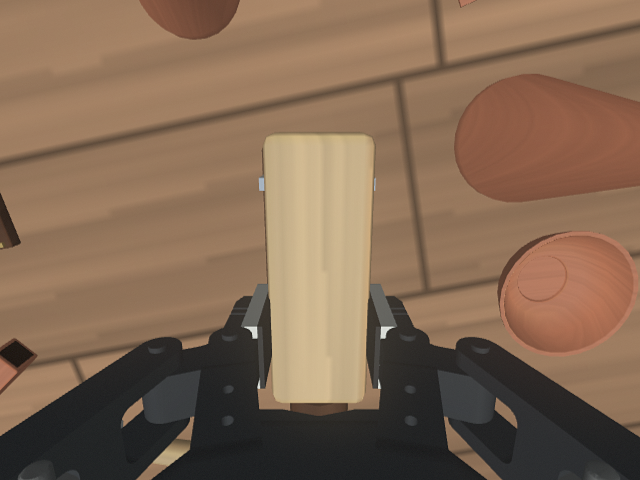

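Call:
jog_arm:
  moves: [255, 0, 0, 0.4, 0, 255, 0, 0, 0.9, 0, 255, 0, 0, 1.3, 0, 255, 0, 0, 1.55, 0, 255, 0, 0, 1.7, 0, 255, 0, 0, 1.77, 0, 255, 0, 0, 1.8, 0, 255, 0, 0, 1.8, 0]

```text
time_s: 7.5
tool_pos: [529.3, -399.1, 251.1]
tool_rot: [-179.9, -0.2, -11.5]
force: [-0.3, 0.4, -1.8]
width: 34.0
```

Run:
```python
from h import *
st();p=cap("wrist","w3");q=cap("scene","s3"); crop(q,220,150,320,240,7,"s3c")
```

```text
t 7.5 pos [ 529.3 -399.1  251.1] rot [-179.92   -0.21  -11.54] F [-0.3  0.4 -1.8] w 34.0 j [-37.1  35.    9.6  64.4   0.2 154.5]
```

View pics/s3c.png

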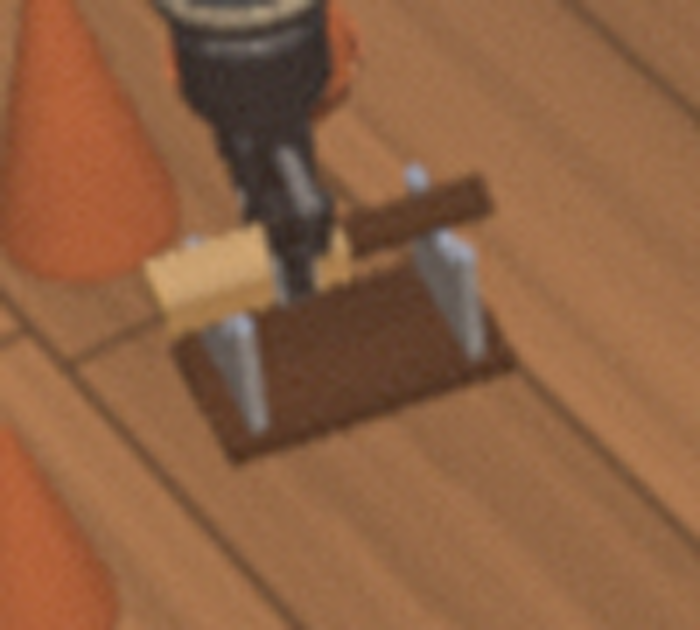

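View pics/w3.png

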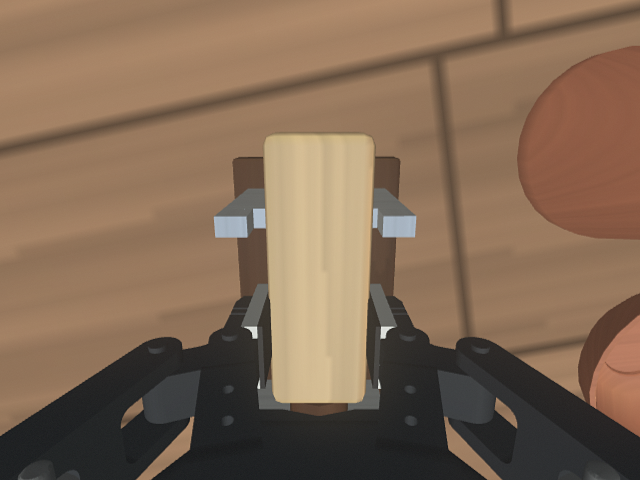

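Call:
jog_arm:
  moves: [255, 0, 0, 0.06, 0, 255, 0, 0, 0.07, 0, 255, 0, 0, 0.07, 0]

```text
time_s: 7.98
tool_pos: [529.4, -399.2, 247.6]
tool_rot: [-179.9, -0.3, -11.5]
force: [-2.2, 0.8, 6.6]
width: 34.5
```

Call:
jog_arm:
  moves: [120, 0, 0, 0, 0, 110, 0, 0, 0, 0, 95, 0, 0, 0, 0, 95, 0, 0, 0, 0, 95, 0, 0, 0, 0]

```text
time_s: 8.6
tool_pos: [529.4, -399.2, 247.6]
tool_rot: [-179.9, -0.3, -11.5]
force: [-0.1, -0.8, 0.8]
width: 53.5
```

Call:
jog_arm:
  moves: [95, 0, 0, -0.2, 0, 95, 0, 0, -0.6, 0, 95, 0, 0, -1.2, 0, 95, 0, 0, -2, 0, 95, 0, 0, -2, 0]

```text
time_s: 9.22
tool_pos: [529.3, -399.6, 372.5]
tool_rot: [179.9, -0.6, -11.5]
force: [-0.1, -0.6, 0.0]
width: 53.2
```

Run:
```python
from h import *
st();p=cap("wrist","w4");q=cap("scene","s4"); crop(q,220,150,320,240,7,"s4c")
```

```text
t 9.22 pos [ 529.3 -399.6  372.5] rot [179.88  -0.63 -11.55] F [-0.1 -0.6  0. ] w 53.2 j [-37.1  32.6  23.2  80.    0.2 154.5]
```

View pics/s4c.png

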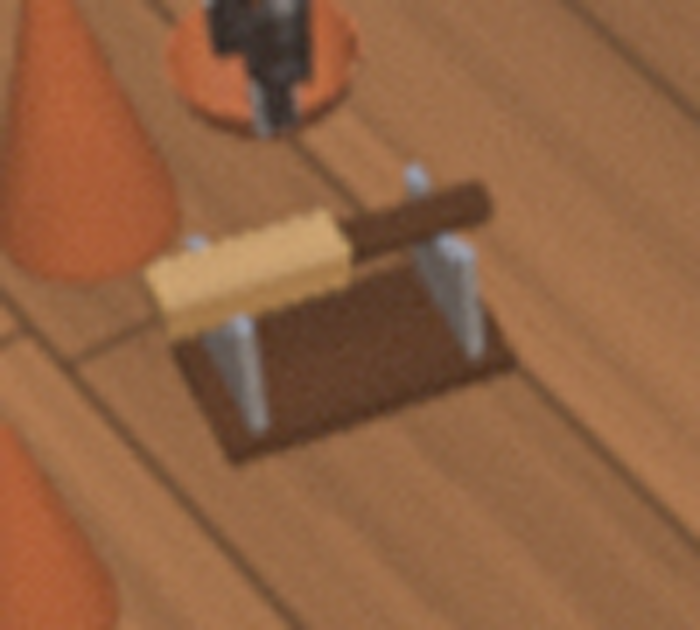

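View pics/w4.png

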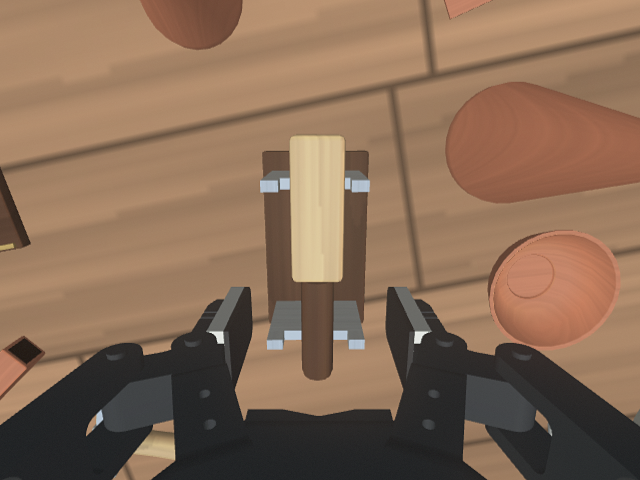

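Run:
```python
from h import *
go(580,-145,380,85);go(629,105,380,180)
```

```text
t 9.32 jog [-0.013 -4.323 -0.193] twist -9.65  j6 154.5
t 9.32 jog [-0.047 -8.568 -0.192] twist 16.85  j6 154.5
```

Call:
jog_arm:
  moves: [95, 0, -0.3, -0.2, -1, 95, 0, -0.8, -0.2, -2, 60, 0, -1.3, -0.2, -3, 0, 0, -1.8, -0.2, -4, 0, 0, -2.3, -0.2, -5, 0, 0, -2.8, -0.2, -6, 0, 0, -3.3, -0.2, -7, 0, 0, -3.8, -0.2, -8, 0, 0, -4.3, -0.2, -9, 0, 0, -4.8, -0.2, -10]

```text
time_s: 10.58
tool_pos: [586.3, -116.0, 379.5]
tool_rot: [179.8, 0.0, 88.8]
force: [0.4, 0.0, 0.4]
width: 85.5
```

Run:
```python
from h import *
st();go(629,105,380,180)
```

```text
t 10.57 pos [ 586.3 -116.   379.5] rot [1.7977e+02 2.0000e-02 8.8780e+01] F [0.4 0.  0.4] w 85.5 j [-11.2  24.1  10.9  76.5   0.   80. ]
t 10.57 jog [ 3.698  0.634 -0.007] twist -9.12  j6 80.0
```

Call:
jog_arm:
  moves: [0, 0.4, 0.06, 0, -1, 0, 0.8, 0.12, 0, -2, 0, 1.2, 0.2, 0, -3, 0, 1.7, 0.3, 0, -4, 0, 2.2, 0.4, 0, -5, 0, 2.7, 0.5, 0, -6, 0, 3.2, 0.55, 0, -7, 0, 3.5, 0.6, 0, -8, 0, 3.7, 0.63, 0, -9.1, 0, 3.7, 0.63, 0, -9.1]

```text
time_s: 11.82
tool_pos: [628.6, 105.7, 378.5]
tool_rot: [-180.0, 0.1, 179.8]
force: [1.5, -0.2, -0.3]
width: 85.4
```

Call:
jog_arm:
  moves: [0, 0, 0, 0, 0]

```text
time_s: 11.95
tool_pos: [628.4, 105.3, 378.0]
tool_rot: [-179.9, 0.1, 179.5]
force: [-0.1, -0.7, 0.4]
width: 85.7
```

Run:
```python
from h import *
st();p=cap("wrist","w5");rec(p,"handle");rec(p,"bar1")
```

```text
t 11.95 pos [628.4 105.3 378. ] rot [-1.7994e+02  8.0000e-02  1.7955e+02] F [-0.1 -0.7  0.4] w 85.7 j [ 9.5 29.4 18.8 79.3 -0.1 10. ]
handle 0.61 [318.2 137.1 510.4 301. ]
bar1 0.77 [593.8   0.  639.3  27.3]
```

View pics/w5.png

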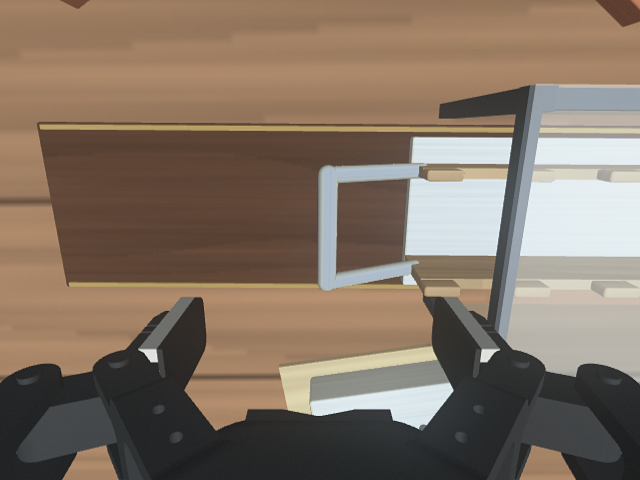

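Run:
```python
from h import *
p=cap("wrist")
for z in (79,86):print([at(p,b,z).round(1) for b in [(327,168),(327,288),(319,229),(336,229)]])
t=cap("top")
print([at(t,((489+.5)/3-.5+100,(Y+.5)/3-.5+140),79).round(1) for Y in (109,206)])
print("hood end",at(p,(527,90),145).round(1))
print(tri([(p,np.array((327,168.))),(t,np.array((262.7,208.5)))]))
go(629,106,300,180);go(629,106,238,180)
```

```text
[array([586.7, 111.6]), array([677. , 111.5]), array([630.6, 105.7]), array([630.7, 118.1])]
[array([586. , 111.4]), array([674. , 111.4]), array([628.8, 105.7]), array([628.8, 117.8])]
[array([676.6, 110.6]), array([585.6, 109.4])]
hood end [542.4 209.8]
(array([589.27398173, 112.27749608,  50.3157416 ]), [array([ 0.2, -0.4]), array([ 0. , -0.1])])
t 12.2 jog [-0.004  0.013  1.308] twist -0.03  j6 9.8
t 12.2 jog [-2.000e-03  1.300e-02  2.342e+00] twist -0.03  j6 9.8
```

Call:
jog_arm:
  moves: [0, -0.02, 0.1, 0.5, 0, 0, -0.02, 0.1, 1.2, 0, 0, -0.02, 0.1, 1.8, 0, 0, -0.02, 0.1, 2.2, 0, 0, -0.02, 0.1, 2.36, 0, 0, -0.02, 0.1, 2.36, 0]

```text
time_s: 12.95
tool_pos: [630.1, 111.1, 237.0]
tool_rot: [-180.0, 0.1, 179.7]
force: [-0.3, 0.4, 0.7]
width: 85.4
```

Call:
jog_arm:
  moves: [255, 0, 0, 0, 0, 255, 0, 0, 0, 0, 255, 0, 0, 0, 0, 255, 0, 0, 0, 0, 255, 0, 0, 0, 0, 255, 0, 0, 0, 0, 255, 0, 0, 0, 0]
  newtons: 60

```text
time_s: 13.82
tool_pos: [630.2, 111.1, 237.4]
tool_rot: [-180.0, 0.1, 179.7]
force: [-1.2, -0.4, 5.7]
width: 11.7
```

Run:
```python
from h import *
st();p=cap("wrist","w6")
```

```text
t 13.82 pos [630.2 111.1 237.4] rot [-1.7996e+02  1.4000e-01  1.7967e+02] F [-1.2 -0.4  5.7] w 11.7 j [10.  32.8  3.8 60.8 -0.1 10.3]
```

View pics/w6.png

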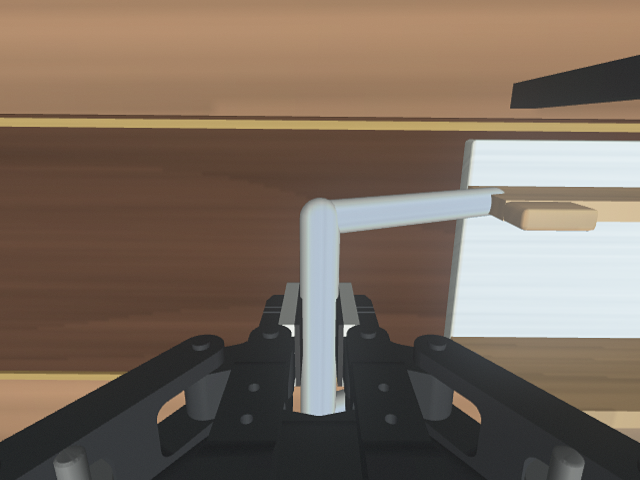

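Call:
jog_arm:
  moves: [255, 0, -0.3, 0, 0, 255, 0, -0.8, 0, 0, 255, 0, -1.5, 0, 0, 255, 0.01, -2.2, 0, 0, 255, 0.01, -2.9, 0, 0, 255, 0.01, -3.6, 0, 0, 255, 0.01, -4.2, 0, 0, 255, 0.02, -4.6, 0, 0, 255, 0.02, -4.9, 0, 0, 255, 0.02, -5.0, 0, 0]

```text
time_s: 15.12
tool_pos: [626.3, -189.5, 237.3]
tool_rot: [179.9, 0.0, 179.6]
force: [-8.9, 31.5, 11.7]
width: 11.7
```

Call:
jog_arm:
  moves: [255, 0, 0, 0, 0, 255, 0, -0.05, 0, 0, 255, 0, -0.05, 0, 0]

```text
time_s: 15.5
tool_pos: [626.2, -190.3, 237.3]
tool_rot: [179.6, 0.0, 179.7]
force: [-1.2, 22.4, 7.8]
width: 11.9
```

Run:
```python
from h import *
st();p=cap("top","t7")
crop(p,100,140,360,310,3,"t7c")
```

```text
t 15.5 pos [ 626.2 -190.3  237.3] rot [1.7961e+02 1.0000e-02 1.7973e+02] F [-1.2 22.4  7.8] w 11.9 j [-17.   34.6   6.9  62.4   0.4 -16.7]
```

View pics/t7c.png

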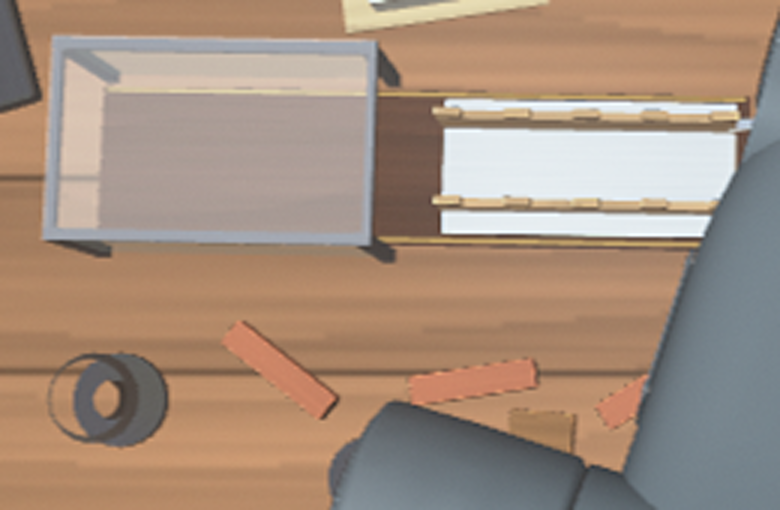

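Call:
jog_arm:
  moves: [255, 0, 0.03, 0, 0, 120, 0, 0.02, 0, 0, 60, 0, 0.02, 0, 0, 60, 0, 0.02, 0, 0, 60, 0, 0.02, 0, 0, 60, 0, 0.02, -0.5, 0, 60, 0, 0.02, -1.2, 0, 60, 0, 0.02, -2, 0, 60, 0, 0.02, -2.5, 0]

```text
time_s: 16.68
tool_pos: [626.2, -190.1, 390.0]
tool_rot: [179.7, 0.1, 179.7]
force: [0.4, 0.0, 0.0]
width: 65.6
```

Run:
```python
from h import *
st();go(440,-46,390,-57+90);
s=status.get_state();print(s["joint_pos"])
```

```text
t 16.68 pos [ 626.2 -190.1  390. ] rot [1.7966e+02 1.4000e-01 1.7972e+02] F [0.4 0.  0. ] w 65.6 j [-17.   31.8  24.4  82.6   0.4 -16.7]
t 16.68 jog [3.115 2.387 0.006] twist 14.67  j6 -16.7
[-16.96470946  31.78511771  24.4005531   82.5791821    0.36387957
 -16.68959361]
```

Call:
jog_arm:
  moves: [0, 0.3, 0.5, 0, 0, 0, 0.6, 1.2, 0, 0, 0, 0.8, 1.9, 0, 0, 0, 0.8, 2.4, 0, 0, 0, 0.8, 2.6, 0, 0, 0, 0.8, 2.6, 0, 0]

```text
time_s: 17.42
tool_pos: [579.1, -33.7, 390.7]
tool_rot: [179.7, 0.1, 179.8]
force: [-0.2, 0.3, 0.0]
width: 85.6
```

Run:
```python
from h import *
st();p=cap("wrist","w8");t=cap("top","t8");crop(t,200,140,360,310,4,"t8c")
```

```text
t 17.43 pos [579.1 -33.7 390.7] rot [1.7967e+02 1.4000e-01 1.7977e+02] F [-0.2  0.3  0. ] w 85.6 j [-3.4 21.9  9.2 77.2  0.3 -3.2]
```

View pics/w8.png

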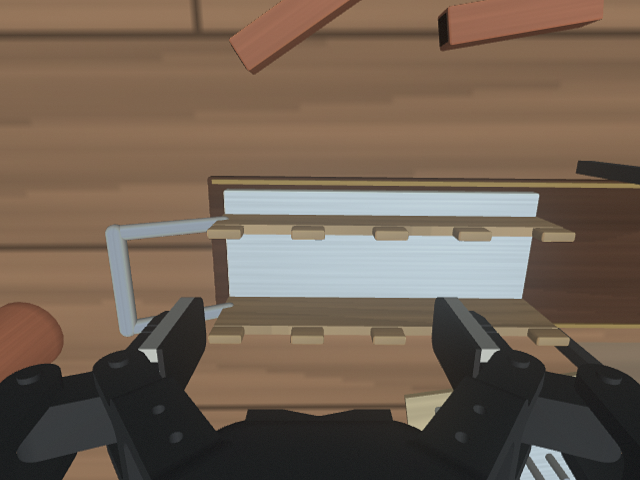

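View pics/t8c.png

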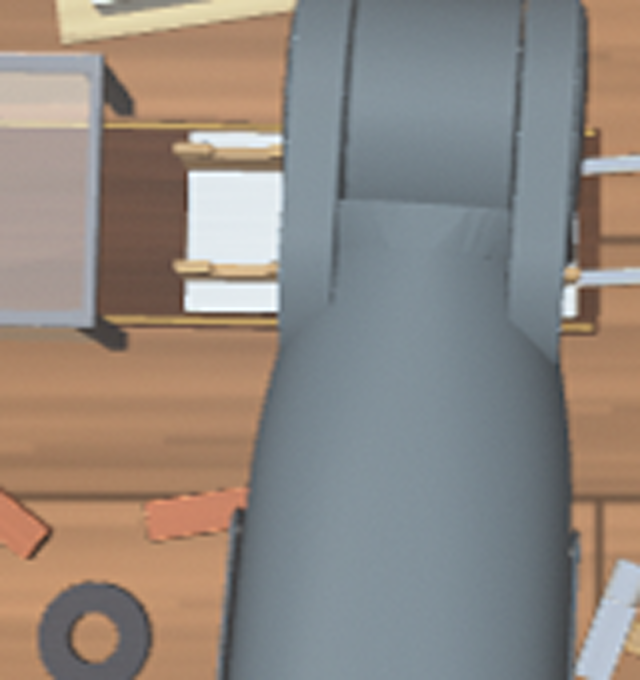

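Run:
```python
from h import *
p=cap("wrist")
N=[(209,242),(292,325),(374,408),(456,491),(542,575)]
for a,b in N: print("near",at(p,(a,229),80).round(1),at(p,(b,229),80).round(1),at(p,((a+b)/2,240),80).round(1))
for a,b in [(208,244),(291,323),(371,406),(529,569)]: print("far",at(p,(a,333),97).round(1),at(p,(b,333),97).round(1),at(p,((a+b)/2,328),97).round(1),at(p,((a+b)/2,343),97).round(1))
print("tray",[at(p,b,26).round(1) for b in [(224,191),(538,194)]])
print("runway",[at(p,b,12).round(1) for b in [(209,180),(630,184)]])
print("handle",[at(p,b,79).round(1) for b in [(118,230),(128,332)]])
```

```text
near [ 583.7 -115.4] [583.9 -90.4] [ 592.4 -103.5]
near [584.1 -52.6] [584.3 -27.6] [592.9 -40.2]
near [584.6   9.6] [584.7  35.4] [593.4  22.9]
near [585.   71.9] [585.2  98.5] [593.8  86.1]
near [585.5 137.4] [585.6 162.6] [594.3 151.4]
far [ 661.9 -118.1] [662.2 -90.4] [ 657.8 -103.9] [ 670.7 -104.9]
far [662.5 -54.2] [662.7 -29.6] [658.3 -41.9] [671.3 -42. ]
far [663.    7.5] [663.3  34.5] [658.8  20.8] [671.9  21.4]
far [664.1 129.8] [664.4 160.8] [659.9 144.6] [673.  146.7]
tray [array([ 563.4, -115.1]), array([567.9, 161.8])]
runway [array([ 555.5, -131.3]), array([561.6, 253.1])]
handle [array([ 584.2, -184.7]), array([ 670.8, -189.3])]
```

Run:
```python
from h import *
go(423,-46,340,123.2)
```

```text
t 17.57 jog [ 2.603 -0.205  0.836] twist 5.65  j6 -3.2
```

Call:
jog_arm:
  moves: [0, 0.5, 0, 0, 1, 0, 1.2, -0.05, 0, 2, 0, 1.8, -0.1, 0.2, 3, 0, 2.3, -0.2, 0.5, 4, 0, 2.55, -0.2, 0.8, 5, 0, 2.6, -0.2, 0.83, 5.65, 0, 2.6, -0.2, 0.83, 5.65]

```text
time_s: 18.45
tool_pos: [423.0, -46.3, 340.4]
tool_rot: [179.7, -0.2, 123.1]
force: [0.3, 0.6, 0.1]
width: 85.1
```

```bash
cat >> h.py <<'E'
def bar(p,seed=None,z=28):
    "find bar top faces: hue mask -> minAreaRect, each as world centre/angle at z"
    hsv=cv2.cvtColor(p["color"],cv2.COLOR_RGB2HSV)
    m=((hsv[...,0]<11)&(hsv[...,1]>120)&(hsv[...,2]>120)).astype(np.uint8)
    m=cv2.morphologyEx(m,cv2.MORPH_OPEN,np.ones((3,3)))
    n,l,s,c=cv2.connectedComponentsWithStats(m)
    for i in range(1,n):
        if s[i,4]<150: continue
        q=cv2.minAreaRect(np.argwhere(l==i)[:,::-1].astype(np.float32));b=cv2.boxPoints(q)
        P=np.array([at(p,x,z) for x in b]);e0=P[1]-P[0];e1=P[2]-P[1]
        L=e0 if np.linalg.norm(e0)>np.linalg.norm(e1) else e1
        print("bar? px",np.round(q[0],0),"world",P.mean(0).round(1),"axis",round(np.degrees(np.arctan2(L[1],L[0]))%180,1),"size",round(np.linalg.norm(e0)),round(np.linalg.norm(e1)),"fill",round(s[i,4]/(q[1][0]*q[1][1]),2))
E
python3 - <<'E'
from h import *
st();p=cap("wrist","w9");bar(p);rec(p,"bar1")
E
```

```text
t 18.45 pos [423.  -46.3 340.4] rot [179.72  -0.19 123.14] F [0.3 0.6 0.1] w 85.1 j [ -6.4   4.8 -20.1  65.    0.3  50.5]
bar1 0.87 [299.3 138.7 341.2 295. ]
bar1 0.87 [396.3   0.  490.2 107.7]
bar1 0.49 [406.8  94.6 638.3 480. ]
```

View pics/w9.png

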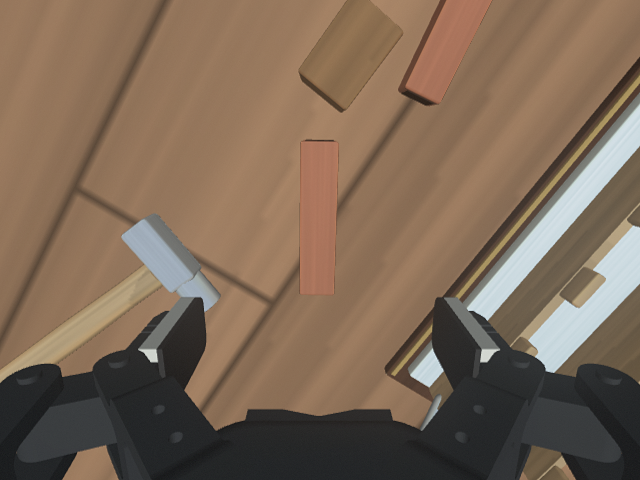

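Run:
```python
from h import *
p=cap("wrist")
C=[(301,141),(338,141),(334.5,295),(300,295)]
P=np.array([at(p,c,28) for c in C]);print(P.round(1),P.mean(0).round(1));m0=(P[0]+P[1])/2;m1=(P[2]+P[3])/2;d=m0-m1
print(np.degrees(np.arctan2(d[1],d[0])),np.linalg.norm(d))
R=rot(0,0,status.get_state()["tool_rot"][2])
for h in [(218,300),(208,308),(180,295),(122,237)]:
    w=at(p,h,25);D=w-P.mean(0);th=np.radians(123.1);print("hammer rel tool x,y",round(D@[np.cos(th),np.sin(th)]),round(D@[np.sin(th),-np.cos(th)]))
hsv=cv2.cvtColor(p["color"],cv2.COLOR_RGB2HSV);print(hsv[220,318],hsv[200,230],hsv[60,345])
```

```text
[[ 380.6   -0.6]
 [ 402.8   14. ]
 [ 467.6  -86.8]
 [ 444.4 -102. ]] [423.9 -43.8]
122.44554604841403 119.82810125726222
hammer rel tool x,y -66 -81
hammer rel tool x,y -73 -90
hammer rel tool x,y -61 -112
hammer rel tool x,y -13 -152
[  9 116 174] [ 14  99 160] [ 16 112 137]
```

Run:
```python
from h import *
go(424,-44,175,122.4)
```

```text
t 18.6 jog [0.015 0.011 2.76 ] twist 0.09  j6 50.4
```

Call:
jog_arm:
  moves: [0, 0.02, 0.01, 0.6, 0.08, 0, 0.02, 0.01, 1.4, 0.08, 0, 0.02, 0.01, 2.1, 0.08, 0, 0.02, 0.01, 2.5, 0.08, 0, 0.02, 0.01, 2.7, 0.08, 0, 0.02, 0.01, 2.75, 0.08, 0, 0.02, 0.01, 2.75, 0.08]

```text
time_s: 19.48
tool_pos: [424.2, -43.8, 176.2]
tool_rot: [179.7, -0.2, 122.5]
force: [-0.1, -0.6, 0.3]
width: 84.8
```

Call:
jog_arm:
  moves: [255, 0, 0, 0, 0, 255, 0, 0, 0, 0, 255, 0, 0, 0, 0, 255, 0, 0, 0, 0, 255, 0, 0, 0, 0, 255, 0, 0, 0, 0, 255, 0, 0, 0, 0]
  newtons: 40

```text
time_s: 20.35
tool_pos: [424.3, -43.9, 176.6]
tool_rot: [179.6, -0.1, 122.5]
force: [-3.4, 0.1, 9.4]
width: 27.1
```

Call:
jog_arm:
  moves: [255, 0, 0, -0.3, 0, 255, 0, 0, -0.8, 0, 255, 0, 0, -1.6, 0, 255, 0, 0, -2.4, 0, 255, 0, 0, -2.9, 0, 255, 0, 0, -2.9, 0]

```text
time_s: 21.1
tool_pos: [424.1, -44.8, 352.2]
tool_rot: [179.5, -0.0, 122.5]
force: [-0.1, -0.4, -3.8]
width: 27.1
```

Run:
```python
from h import *
st();go(627.4,-75,350,179.3); p=cap("wrist","w10")
```

```text
t 21.1 pos [424.1 -44.8 352.2] rot [ 1.795e+02 -2.000e-02  1.225e+02] F [-0.1 -0.4 -3.8] w 27.1 j [ -6.1   4.4 -18.8  66.4   0.3  51.4]
t 21.1 jog [-2.245  2.587  0.058] twist -5.68  j6 51.4
```

View pics/w10.png

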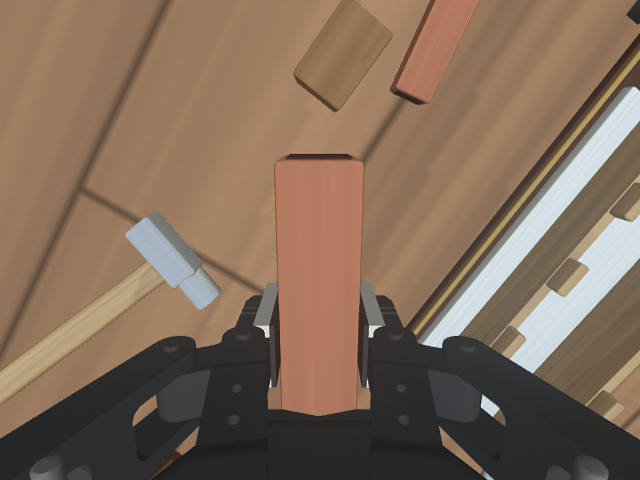

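Call:
jog_arm:
  moves: [255, -0.3, 0.3, 0, -0.7, 255, -0.7, 0.8, 0, -1.5, 255, -1.2, 1.3, 0, -2.5, 255, -1.6, 1.8, 0, -3.5, 255, -1.95, 2.25, 0, -4.5, 255, -2.15, 2.5, 0.03, -5.3, 255, -2.24, 2.59, 0.05, -5.68, 255, -2.24, 2.59, 0.05, -5.68]

```text
time_s: 22.15
tool_pos: [627.0, -74.6, 346.1]
tool_rot: [179.7, 0.1, 179.3]
force: [-0.7, -0.1, -2.9]
width: 26.9
```

Run:
```python
from h import *
st();go(627.4,-75,270,179.3); p=cap("wrist","w11");t=cap("top","t11");crop(t,200,140,360,310,4,"t11c")
print("barend tool x", at(p,(318,161),status.get_state()["tool_pos"][2]-148.6))
```

```text
t 22.15 pos [627.  -74.6 346.1] rot [1.7968e+02 1.0000e-01 1.7927e+02] F [-0.7 -0.1 -2.9] w 26.9 j [-6.9 28.9 13.4 74.4  0.3 -6.1]
t 22.15 jog [-0.005 -0.013  1.268] twist -0.0  j6 -6.1
barend tool x [567.91601014 -72.65308941]
```

View pics/w11.png

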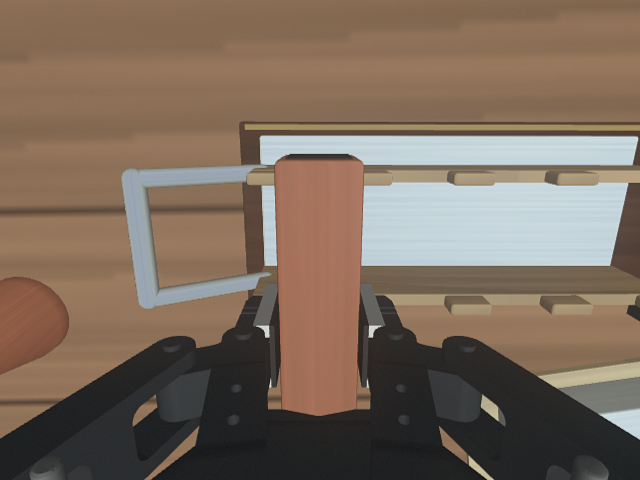

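Call:
jog_arm:
  moves: [255, 0, -0.01, 0.3, 0, 255, 0, -0.01, 0.7, 0, 255, 0, -0.01, 1.0, 0, 255, 0, -0.01, 1.1, 0, 255, 0, -0.01, 1.1, 0]

```text
time_s: 22.88
tool_pos: [626.5, -74.7, 281.4]
tool_rot: [179.7, 0.1, 179.2]
force: [0.6, -0.5, -2.1]
width: 27.5
```

Run:
```python
from h import *
st(); p=cap("wrist","w12")
```

```text
t 22.88 pos [626.5 -74.7 281.4] rot [1.7968e+02 1.5000e-01 1.7917e+02] F [ 0.6 -0.5 -2.1] w 27.5 j [-6.9 30.2  6.1 65.7  0.3 -6. ]
```

View pics/w12.png

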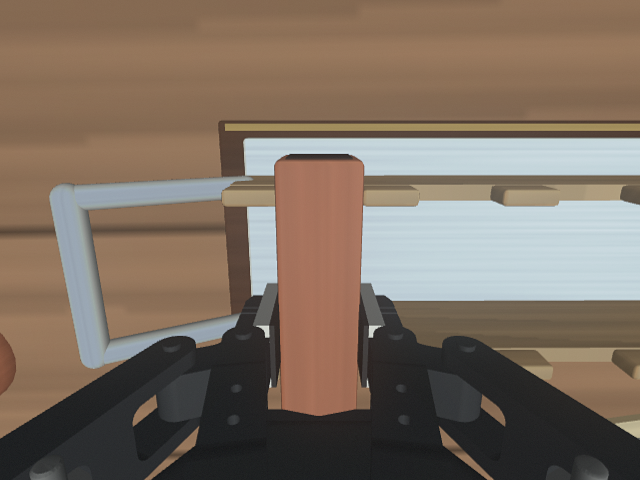

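Run:
```python
from h import *
p=cap("wrist")
for c in [(222,190),(418,190),(492,190),(557,190)]: print(at(p,c,80).round(1))
for c in [(552,358)]: print(at(p,c,97).round(1))
print("rail rows near top edge/bottom", at(p,(460,182),64).round(1),at(p,(460,199),64).round(1), at(p,(390,184),80).round(1),at(p,(390,206),80).round(1), at(p,(390,206),64).round(1))
```

```text
[ 584.7 -116. ]
[586.  -27.7]
[586.6   5.8]
[587.   35.3]
[662.6  34.5]
rail rows near top edge/bottom [585.  -3.] [593.5  -2.3] [583.1 -40.4] [593.2 -40. ] [596.5 -37. ]
```

Call:
jog_arm:
  moves: [255, -0.03, 0.02, 0.1, 0, 255, -0.03, 0.02, 0.25, 0, 255, -0.03, 0.02, 0.35, 0, 255, -0.03, 0.02, 0.42, 0, 255, -0.03, 0.02, 0.48, 0, 255, -0.03, 0.02, 0.52, 0, 255, -0.03, 0.02, 0.53, 0]
  newtons: 20

```text
time_s: 23.85
tool_pos: [627.8, -73.5, 251.0]
tool_rot: [179.7, 0.1, 179.2]
force: [-17.7, 0.4, 19.8]
width: 27.2
```

Run:
```python
from h import *
st(); p=cap("wrist","w13")
```

```text
t 23.85 pos [627.8 -73.5 251. ] rot [1.7970e+02 1.4000e-01 1.7917e+02] F [-17.7   0.4  19.8] w 27.2 j [-6.7 31.4  3.5 62.   0.3 -5.9]
```

View pics/w13.png

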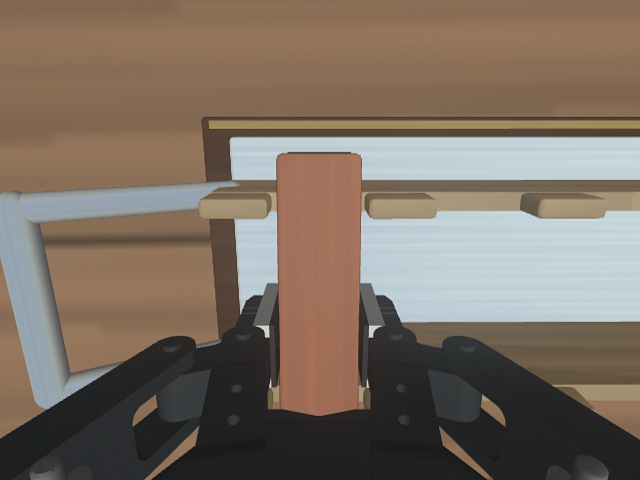

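Call:
jog_arm:
  moves: [150, 0, 0, 0, 0, 140, 0, 0, 0, 0, 135, 0, 0, 0, 0, 135, 0, 0, 0, 0]

```text
time_s: 24.4
tool_pos: [627.9, -73.5, 251.0]
tool_rot: [179.7, 0.1, 179.2]
force: [0.3, 0.6, 0.3]
width: 40.2
```

Call:
jog_arm:
  moves: [130, 0, 0, -0.2, 0, 130, 0, 0, -0.6, 0, 130, 0, 0, -1.2, 0, 130, 0, 0, -2.0, 0, 100, 0, 0, -2.4, 0]

```text
time_s: 25.02
tool_pos: [627.6, -74.3, 398.7]
tool_rot: [179.7, 0.4, 179.2]
force: [-0.8, -0.5, 0.0]
width: 52.4
```

Run:
```python
from h import *
st(); p=cap("wrist","w14");q=cap("scene","s14"); crop(q,230,220,450,420,3,"s14c")
```

```text
t 25.02 pos [627.6 -74.3 398.7] rot [179.72   0.36 179.17] F [-0.8 -0.5  0. ] w 52.4 j [-6.8 28.5 20.4 81.5  0.3 -6. ]
```

View pics/w14.png

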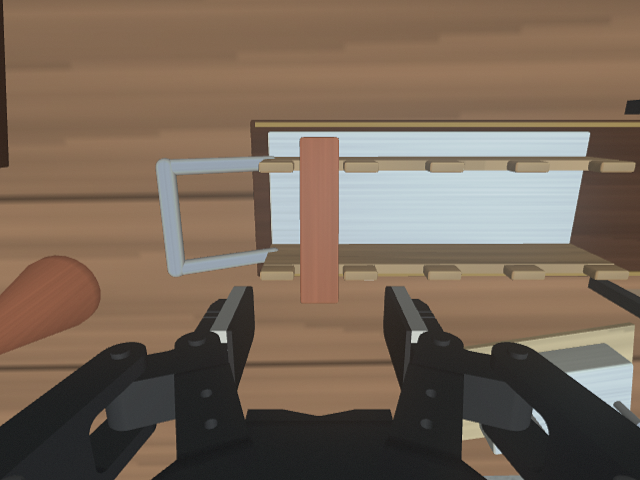

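View pics/s14c.png

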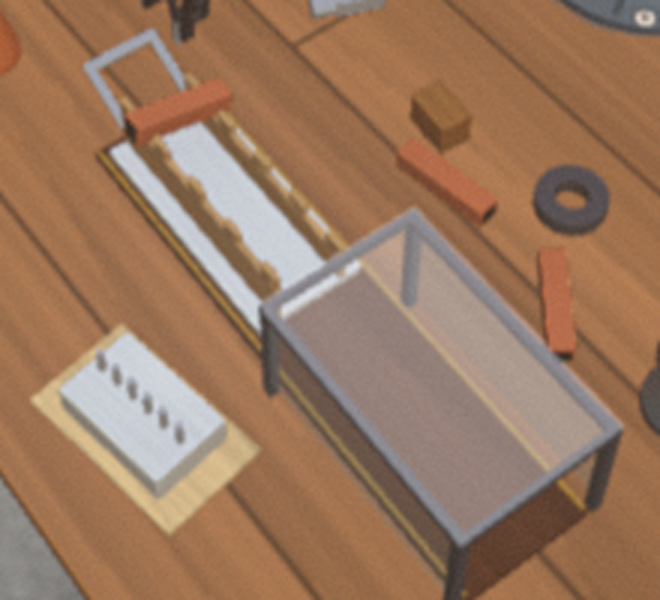

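```bash
cat >> h.py <<'E'
def cent(p,near,far):
    a=at(p,near,89);b=at(p,far,114);print("ends",a.round(1),b.round(1),"mid",((a+b)/2).round(1),"len",(b-a).round(1))
E
python3 - <<'E'
from h import *
p=cap("wrist");cent(p,(319,138),(319.5,303))
print([at(p,c,80).round(1) for c in [(361,161),(361,172)]],[at(p,c,97).round(1) for c in [(360,265),(360,278)]])
go(424.4,127.8,340,98.4)
E
```

```text
ends [567.9 -71.2] [683.7 -72.6] mid [625.8 -71.9] len [115.7  -1.4]
[array([585.2, -40.2]), array([593.3, -40. ])] [array([661.1, -41.6]), array([671.6, -41.4])]
t 25.18 jog [3.443 3.314 0.943] twist 8.08  j6 -6.0
```

Call:
jog_arm:
  moves: [60, 0.4, 0.4, 0, 0.5, 0, 1.0, 1.0, 0, 1.5, 0, 1.6, 1.6, 0, 2.5, 0, 2.2, 2.2, 0, 3.5, 0, 2.7, 2.7, 0.2, 4.5, 0, 3.1, 3.0, 0.5, 5.5, 0, 3.35, 3.2, 0.8, 6.5, 0, 3.44, 3.31, 0.93, 7.5, 0, 3.44, 3.31, 0.94, 8.08, 0, 3.44, 3.31, 0.94, 8.08]

```text
time_s: 26.42
tool_pos: [424.2, 127.5, 339.6]
tool_rot: [179.7, -0.2, 98.4]
force: [0.1, 0.5, -0.0]
width: 85.5
```

Run:
```python
from h import *
st(); p=cap("wrist","w15");rec(p,"bar2")
```

```text
t 26.43 pos [424.2 127.5 339.6] rot [179.71  -0.22  98.42] F [ 0.1  0.5 -0. ] w 85.5 j [ 16.7   6.7 -18.1  64.9   0.2  98.3]
bar2 0.84 [296.7 137.5 337.7 298.1]
bar2 0.63 [297.6   0.  359.5  37.3]
bar2 0.56 [448.9 203.4 637.9 478.5]
```

View pics/w15.png

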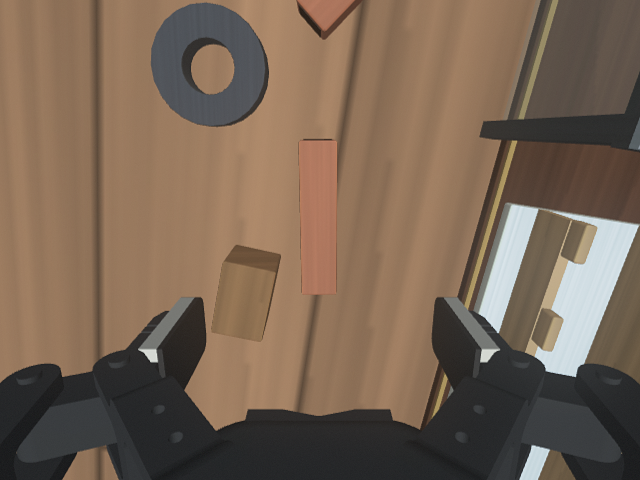

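```bash
cat >> h.py <<'E'
def corners(p,C,obs=[],zo=45):
    P=np.array([at(p,c,28) for c in C]);m0=(P[0]+P[1])/2;m1=(P[2]+P[3])/2;d=m0-m1;c=P.mean(0);a=np.arctan2(d[1],d[0])
    print("bar",c.round(1),"axis",np.degrees(a).round(1),"L",np.linalg.norm(d).round(1))
    for o in obs:
        D=at(p,o,zo)-c;print("  obs rel",round(D@[np.cos(a),np.sin(a)]),round(D@[np.sin(a),-np.cos(a)]))
    return c,np.degrees(a)
E
python3 - <<'E'
from h import *
p=cap("wrist");c,a=corners(p,[(299,140),(336.5,140),(336,294),(302,294)],[(233,247),(281,255),(218,248),(262,340)])
corners(p,[(299,140),(336.5,140),(336,294),(302,294)],[(233,247),(281,255)],0)
go(*c,175,a)
E
```

```text
bar [425.6 130.5] axis 98.9 L 119.4
  obs rel -15 -62
  obs rel -21 -28
  obs rel -15 -73
  obs rel -90 -45
bar [425.6 130.5] axis 98.9 L 119.4
  obs rel -28 -72
  obs rel -36 -32
t 26.57 jog [0.037 0.009 2.751] twist -0.05  j6 98.2
```

Call:
jog_arm:
  moves: [0, 0.04, 0.01, 0.6, -0.05, 0, 0.04, 0.01, 1.4, -0.05, 0, 0.04, 0.01, 2.1, -0.05, 0, 0.04, 0.01, 2.5, -0.05, 0, 0.04, 0.01, 2.7, -0.05, 0, 0.04, 0.01, 2.75, -0.05, 0, 0.04, 0.01, 2.75, -0.05]

```text
time_s: 27.45
tool_pos: [426.0, 130.8, 175.7]
tool_rot: [179.6, -0.2, 99.0]
force: [0.6, -0.5, 0.0]
width: 85.5
```

Call:
jog_arm:
  moves: [255, 0, 0, 0, 0, 255, 0, 0, 0, 0, 255, 0, 0, 0, 0, 255, 0, 0, 0, 0, 255, 0, 0, 0, 0, 255, 0, 0, 0, 0, 255, 0, 0, 0, 0]
  newtons: 40

```text
time_s: 28.32
tool_pos: [426.0, 130.8, 176.0]
tool_rot: [179.6, -0.2, 99.0]
force: [-2.1, -0.6, 8.3]
width: 27.1
```

Call:
jog_arm:
  moves: [255, 0, 0, -0.3, 0, 255, 0, 0, -0.8, 0, 255, 0, 0, -1.6, 0, 255, 0, 0, -2.4, 0, 255, 0, 0, -2.9, 0, 255, 0, 0, -2.9, 0]

```text
time_s: 29.08
tool_pos: [425.4, 130.0, 351.8]
tool_rot: [179.4, -0.3, 99.0]
force: [-0.0, 0.4, -2.7]
width: 27.6
```

Run:
```python
from h import *
st();go(629.5,54,345,179.3); p=cap("wrist","w16")
```

```text
t 29.07 pos [425.4 130.  351.8] rot [179.39  -0.26  99.01] F [-0.   0.4 -2.7] w 27.6 j [ 16.9   6.4 -16.6  66.3   0.2  97.9]
t 29.07 jog [-1.785  3.159  0.139] twist -8.03  j6 97.9
```

View pics/w16.png

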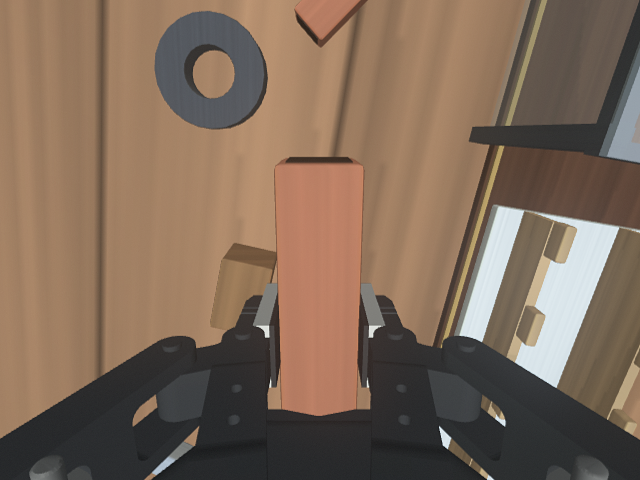

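Call:
jog_arm:
  moves: [255, -0.2, 0.3, 0, -0.7, 255, -0.5, 0.8, 0, -1.7, 255, -0.8, 1.3, 0, -2.7, 255, -1.1, 1.8, 0, -3.7, 255, -1.4, 2.3, 0, -4.7, 255, -1.6, 2.7, 0.1, -5.7, 255, -1.7, 3.0, 0.1, -6.7, 255, -1.77, 3.15, 0.13, -7.5, 255, -1.77, 3.15, 0.13, -8.03, 255, -1.77, 3.15, 0.13, -8.03]

```text
time_s: 30.38
tool_pos: [628.2, 54.6, 341.7]
tool_rot: [179.7, 0.3, 179.3]
force: [-0.6, 0.8, -1.2]
width: 27.6
```

Run:
```python
from h import *
st();go(628.3,54,282,179.3);p=cap("wrist","w17")
```

```text
t 30.38 pos [628.2  54.6 341.7] rot [179.69   0.28 179.27] F [-0.6  0.8 -1.2] w 27.6 j [ 4.9 28.7 12.4 73.4  0.3  5.6]
t 30.38 jog [ 0.003 -0.016  0.995] twist -0.0  j6 5.6
```

View pics/w17.png

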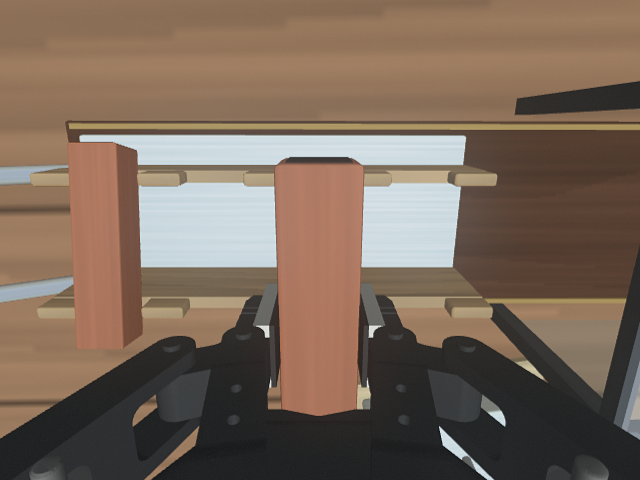

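Call:
jog_arm:
  moves: [255, 0, -0.01, 0.3, 0, 255, 0, -0.01, 0.7, 0, 255, 0, -0.01, 1.0, 0, 255, 0, -0.01, 1.2, 0, 255, 0, -0.01, 1.3, 0, 255, 0, -0.01, 1.38, 0, 255, 0, -0.01, 1.44, 0, 255, 0, -0.01, 1.49, 0, 255, 0, -0.01, 1.51, 0, 255, 0, -0.01, 1.51, 0]
  newtons: 20

```text
time_s: 31.68
tool_pos: [628.2, 54.5, 252.7]
tool_rot: [179.7, 0.3, 179.2]
force: [-12.8, -0.1, 15.6]
width: 27.1
```

Run:
```python
from h import *
st();p=cap("wrist","w18")
```

```text
t 31.68 pos [628.2  54.5 252.7] rot [179.69   0.31 179.17] F [-12.8  -0.1  15.6] w 27.1 j [ 4.9 31.   3.1 61.8  0.3  5.7]
```

View pics/w18.png

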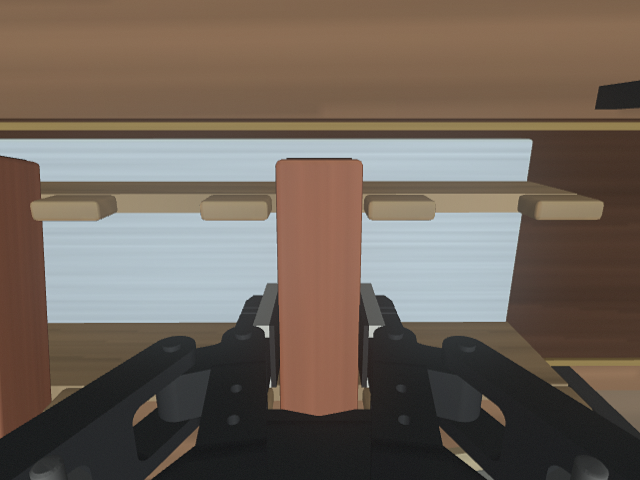

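Call:
jog_arm:
  moves: [150, 0, 0, 0, 0, 140, 0, 0, 0, 0, 135, 0, 0, 0, 0, 135, 0, 0, 0, 0]

```text
time_s: 32.22
tool_pos: [628.2, 54.5, 252.7]
tool_rot: [179.7, 0.3, 179.2]
force: [0.3, -0.0, 0.4]
width: 39.9
```

Call:
jog_arm:
  moves: [130, 0, 0, -0.2, 0, 130, 0, 0, -0.6, 0, 130, 0, 0, -1.2, 0, 130, 0, 0, -2.0, 0, 100, 0, 0, -2.4, 0]

```text
time_s: 32.85
tool_pos: [627.4, 53.7, 400.3]
tool_rot: [179.7, 0.5, 179.2]
force: [0.2, -0.1, 0.0]
width: 52.0
```

Run:
```python
from h import *
st(); p=cap("wrist","w19");go(435.2,311.7,340,-127.2)
q=cap("scene","s19"); crop(q,230,220,450,420,3,"s19c")
```

```text
t 32.85 pos [627.4  53.7 400.3] rot [179.67   0.51 179.17] F [ 0.2 -0.1  0. ] w 52.0 j [ 4.8 28.1 19.9 81.3  0.3  5.7]
t 32.9 jog [3.28  4.247 1.031] twist -5.36  j6 5.7
```

View pics/w19.png

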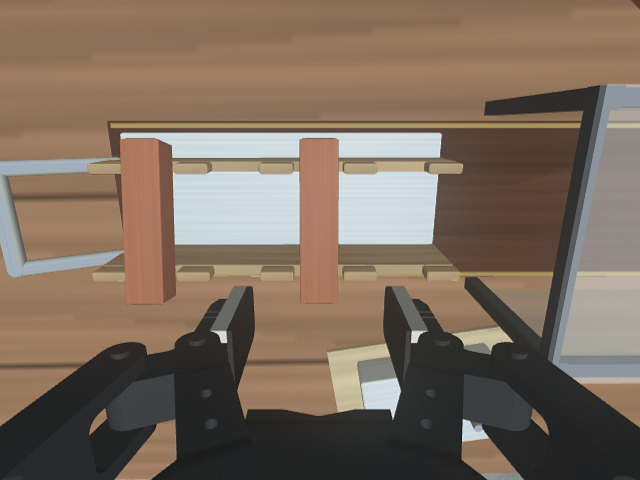

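View pics/s19c.png

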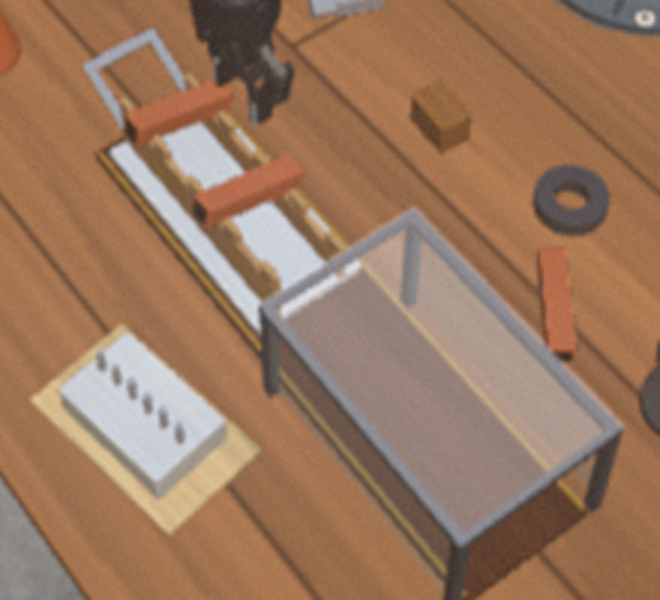

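Call:
jog_arm:
  moves: [60, 0.3, 0.4, 0, -0.5, 0, 0.9, 1.1, 0, -1, 0, 1.5, 1.9, 0, -2, 0, 2.1, 2.7, 0, -3, 0, 2.6, 3.3, 0.2, -4, 0, 3.0, 3.9, 0.5, -5, 0, 3.2, 4.15, 0.8, -5.36, 0, 3.28, 4.25, 1.0, -5.36, 0, 3.28, 4.25, 1.03, -5.36, 0, 3.28, 4.25, 1.03, -5.36]

```text
time_s: 34.2
tool_pos: [435.9, 311.4, 338.5]
tool_rot: [-179.7, 0.6, -127.3]
force: [0.5, -0.6, 0.6]
width: 85.0
```

Run:
```python
from h import *
st(); p=cap("wrist","w20");rec(p,"bar3")
```

```text
t 34.2 pos [435.9 311.4 338.5] rot [-179.7     0.65 -127.33] F [ 0.5 -0.6  0.6] w 85.0 j [ 35.6  17.2  -5.1  67.   -0.1 -17.1]
bar3 0.91 [305.  135.  343.5 293.4]
```

View pics/w20.png

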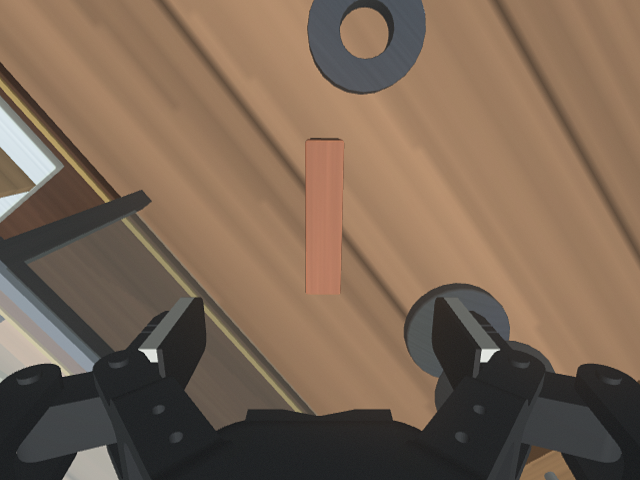

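Run:
```python
from h import *
p=cap("wrist");C=[(306,140),(344,140),(341,294),(306,294)]
c,a=corners(p,C,[(405,330),(420,297),(456,284)],95)
corners(p,C,[(456,330)],100)
corners(p,C,[(140,200),(105,360)],150);corners(p,C,[(150,195)],12)
go(*c,175,a)
t=cap("top");rec(t,"stake")
```

```text
bar [435.3 315.5] axis -127.6 L 119.2
  obs rel -53 50
  obs rel -30 58
  obs rel -21 79
bar [435.3 315.5] axis -127.6 L 119.2
  obs rel -49 80
bar [435.3 315.5] axis -127.6 L 119.2
  obs rel 40 -79
  obs rel -38 -105
bar [435.3 315.5] axis -127.6 L 119.2
  obs rel 16 -136
t 34.35 jog [-0.014  0.063  2.728] twist 0.03  j6 -17.1
stake 0.63 [209.2 286.4 238.  316.5]
```

Call:
jog_arm:
  moves: [100, -0.01, 0.06, 0.3, 0, 100, -0.01, 0.06, 0.7, 0, 100, -0.01, 0.06, 1.1, 0, 100, -0.01, 0.06, 1.5, 0, 100, -0.01, 0.06, 1.5, 0]

```text
time_s: 35.08
tool_pos: [433.8, 314.3, 247.4]
tool_rot: [-179.7, 0.5, -127.3]
force: [0.1, 0.1, 0.4]
width: 52.0
```

Run:
```python
from h import *
st(); p=cap("wrist","w21"); go(435.3,315.5,175,-127.6)
```

```text
t 35.08 pos [433.8 314.3 247.4] rot [-179.75    0.52 -127.3 ] F [0.1 0.1 0.4] w 52.0 j [ 36.   20.7 -13.9  54.8  -0.1 -16.7]
t 35.12 jog [-0.009 -0.     1.228] twist 0.03  j6 -16.7
```

View pics/w21.png

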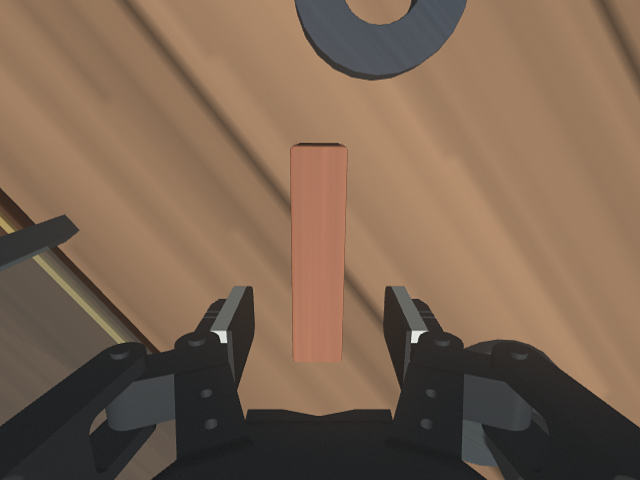

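Call:
jog_arm:
  moves: [100, 0.07, 0, 0.3, 0, 100, 0.07, 0, 0.6, 0, 100, 0.07, 0, 0.8, 0, 100, 0.07, 0, 0.9, 0]

```text
time_s: 35.62
tool_pos: [432.4, 311.8, 194.8]
tool_rot: [-179.7, 0.6, -127.3]
force: [0.7, 0.4, 0.4]
width: 51.9
```

Run:
```python
from h import *
st(); p=cap("wrist","w22"); go(435.3,315.5,175,-127.6);q=cap("scene","s22"); crop(q,380,250,500,380,5,"s22c")
```

```text
t 35.62 pos [432.4 311.8 194.8] rot [-179.71    0.65 -127.3 ] F [0.7 0.4 0.4] w 51.9 j [ 35.8  23.4 -18.5  47.4  -0.1 -16.9]
t 35.67 jog [-0.078  0.001  0.321] twist 0.03  j6 -16.9
```

View pics/s22c.png

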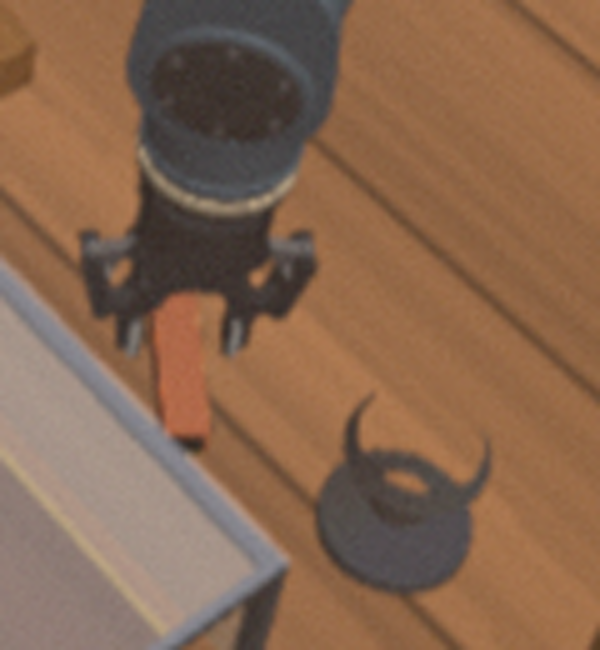

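Call:
jog_arm:
  moves: [100, 0, 0, 0.15, 0, 100, 0, 0, 0.28, 0, 100, 0, 0, 0.32, 0, 100, 0, 0, 0.32, 0]

```text
time_s: 36.22
tool_pos: [432.4, 311.7, 175.2]
tool_rot: [-179.7, 0.6, -127.3]
force: [-0.7, -0.1, 0.1]
width: 52.0
```

Call:
jog_arm:
  moves: [255, 0, 0, 0, 0, 255, 0, 0, 0, 0, 255, 0, 0, 0, 0, 255, 0, 0, 0, 0, 255, 0, 0, 0, 0, 255, 0, 0, 0, 0]
  newtons: 40

```text
time_s: 36.98
tool_pos: [432.6, 311.8, 175.6]
tool_rot: [-179.7, 0.6, -127.3]
force: [-1.4, -0.8, 6.3]
width: 27.5
```

Call:
jog_arm:
  moves: [255, 0, 0, -0.3, 0, 255, 0, 0, -0.8, 0, 255, 0, 0, -1.6, 0, 255, 0, 0, -2.4, 0, 255, 0, 0, -3.2, 0, 255, 0, 0, -3.4, 0, 255, 0, 0, -3.4, 0]

```text
time_s: 37.85
tool_pos: [430.5, 310.7, 379.4]
tool_rot: [-179.7, 0.6, -127.3]
force: [0.4, -0.3, -1.4]
width: 27.6
```

Run:
```python
from h import *
st(); p=cap("wrist","w23"); go(624,118,370,179.3)
```

```text
t 37.85 pos [430.5 310.7 379.4] rot [-179.7     0.65 -127.3 ] F [ 0.4 -0.3 -1.4] w 27.6 j [ 35.8  15.8  -1.   72.5  -0.1 -16.9]
t 37.9 jog [ 0.598 -4.513  0.156] twist 5.34  j6 -16.9
```

View pics/w23.png

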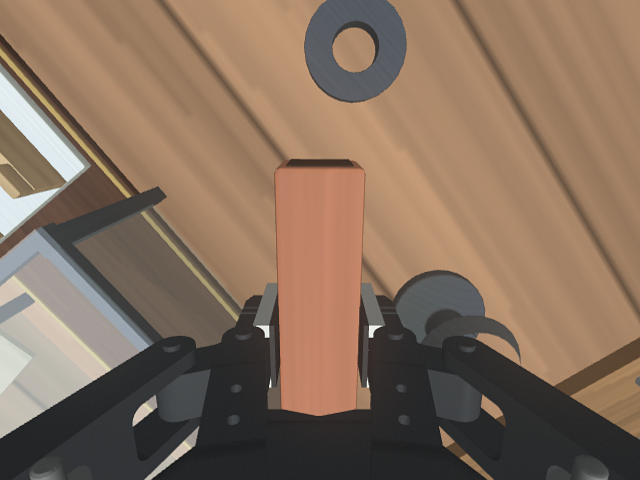

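Call:
jog_arm:
  moves: [255, 0.05, -0.4, 0.15, 0.5, 255, 0.15, -1.1, 0.15, 1.2, 255, 0.25, -1.9, 0.15, 2, 255, 0.35, -2.7, 0.15, 3, 255, 0.45, -3.4, 0.15, 4, 255, 0.55, -4.0, 0.15, 5, 255, 0.6, -4.35, 0.15, 5.34, 255, 0.6, -4.5, 0.15, 5.34, 255, 0.6, -4.51, 0.15, 5.34]

```text
time_s: 39.02
tool_pos: [623.7, 118.1, 369.1]
tool_rot: [179.7, 0.4, 179.4]
force: [0.2, -0.1, -1.3]
width: 26.9
```

Run:
```python
from h import *
st(); p=cap("wrist","w24"); z=status.get_state()["tool_pos"][2]-147.6; print(at(p,(319,168),z),at(p,(319,164),z))
go(627,118,285,179.3)
```

```text
t 39.02 pos [623.7 118.1 369.1] rot [179.73   0.44 179.37] F [ 0.2 -0.1 -1.3] w 26.9 j [10.7 28.8 16.6 77.3  0.2 11.3]
[567.58912129 120.11358979] [566.39768249 120.12654178]
t 39.08 jog [-0.047 -0.013  1.409] twist 0.01  j6 11.3
```

View pics/w24.png

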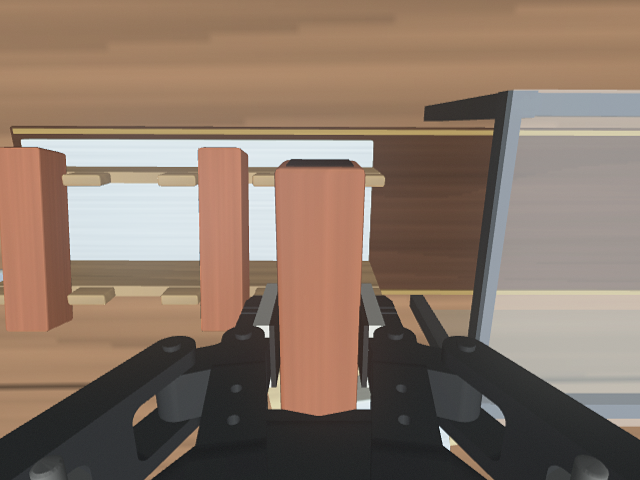

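Call:
jog_arm:
  moves: [255, -0.04, 0, 0.3, 0, 255, -0.04, 0, 0.8, 0, 255, -0.04, 0, 1.2, 0, 255, -0.04, 0, 1.5, 0, 255, -0.04, 0, 1.65, 0, 255, -0.04, 0, 1.75, 0, 255, -0.04, 0, 1.83, 0, 255, -0.04, 0, 1.9, 0, 255, -0.04, 0, 1.95, 0, 255, -0.04, 0, 1.97, 0]
  newtons: 20

```text
time_s: 40.33
tool_pos: [626.4, 119.0, 252.3]
tool_rot: [179.7, 0.5, 179.4]
force: [-14.4, -0.8, 18.7]
width: 27.4
```

Run:
```python
from h import *
st(); p=cap("wrist","w25")
```

```text
t 40.33 pos [626.4 119.  252.3] rot [179.7    0.45 179.39] F [-14.4  -0.8  18.7] w 27.4 j [10.7 31.8  4.3 62.   0.2 11.3]
```

View pics/w25.png

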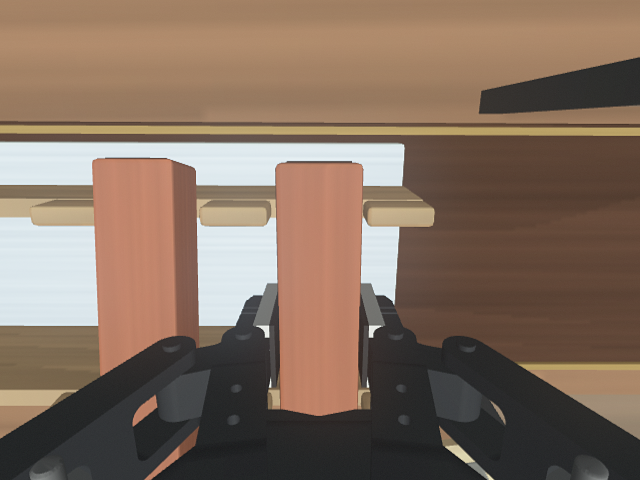

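Call:
jog_arm:
  moves: [150, 0, 0, 0, 0, 140, 0, 0, 0, 0, 135, 0, 0, 0, 0, 135, 0, 0, 0, 0]

```text
time_s: 40.88
tool_pos: [626.4, 119.0, 252.2]
tool_rot: [179.7, 0.4, 179.4]
force: [0.5, 0.7, 0.3]
width: 40.2
```

Call:
jog_arm:
  moves: [130, 0, 0, -0.2, 0, 130, 0, 0, -0.6, 0, 130, 0, 0, -1.2, 0, 130, 0, 0, -2.0, 0, 100, 0, -0.5, -2.4, 0, 100, 0, -1, -2.4, 0]

```text
time_s: 41.62
tool_pos: [624.9, 57.8, 399.1]
tool_rot: [179.7, 0.7, 179.4]
force: [0.1, 0.1, -1.1]
width: 51.6
```

Run:
```python
from h import *
st(); p=cap("wrist","w26")
q=cap("scene","s26"); crop(q,230,220,450,420,3,"s26c")
```

```text
t 41.62 pos [624.9  57.8 399.1] rot [179.68   0.7  179.44] F [ 0.1  0.1 -1.1] w 51.6 j [ 5.2 27.6 19.1 80.7  0.2  5.8]
```

View pics/w26.png

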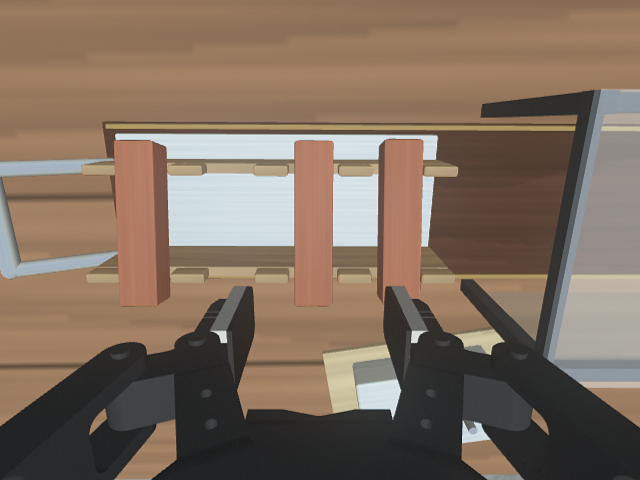

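View pics/s26c.png

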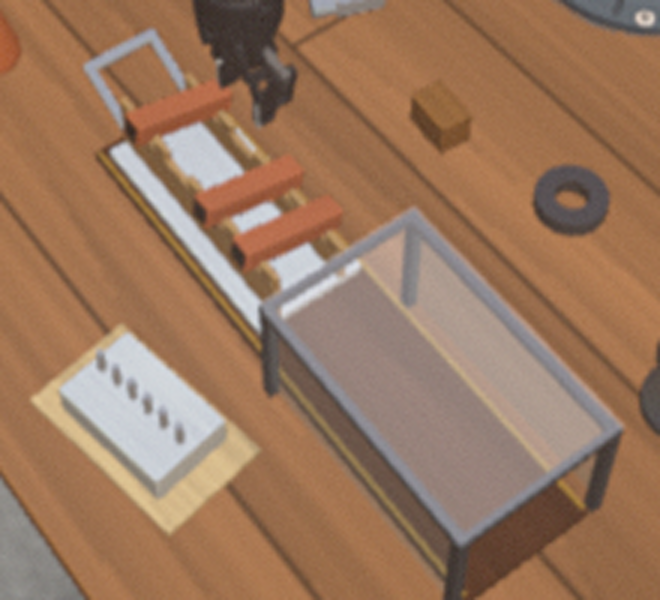

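Run:
```python
from h import *
p=cap("wrist")
cent(p,(140,141),(137,305));cent(p,(314,141),(313.5,305));cent(p,(403,140),(403,305))
print([at(p,c,80).round(1) for c in [(271,164),(271,175)]],[at(p,c,97).round(1) for c in [(272,267),(272,282)]])
go(626.5,-189,390,179.5)
```

```text
ends [565.5 -66.9] [679.7 -74.4] mid [622.6 -70.6] len [114.2  -7.5]
ends [567.2  55.5] [681.7  53.4] mid [624.4  54.4] len [114.5  -2.1]
ends [567.3 118.2] [682.7 118.4] mid [625.  118.3] len [115.4   0.2]
[array([583.6,  23.3]), array([591.7,  23. ])] [array([658.3,  22.5]), array([670.5,  21.9])]
t 41.77 jog [-0.082 -4.102  0.093] twist -0.02  j6 5.9
```

Call:
jog_arm:
  moves: [60, -0.02, -0.4, 0, 0, 60, -0.04, -1.1, 0, 0, 60, -0.05, -1.9, 0, 0, 60, -0.05, -2.7, 0, 0, 60, -0.05, -3.4, 0, 0, 60, -0.05, -3.9, 0, 0, 60, -0.05, -4.1, 0, 0, 60, -0.05, -4.11, 0, 0]

```text
time_s: 42.78
tool_pos: [624.7, -189.2, 395.5]
tool_rot: [179.7, 0.5, 179.3]
force: [-0.3, 1.0, -0.2]
width: 65.2
```

Run:
```python
from h import *
st(); p=cap("wrist","w27");go(626.5,-189.6,237,179.5)
```

```text
t 42.77 pos [ 624.7 -189.2  395.5] rot [179.69   0.5  179.27] F [-0.3  1.  -0.2] w 65.2 j [-16.9  31.3  24.4  82.7   0.4 -16.2]
t 42.83 jog [-0.007 -0.03   2.644] twist -0.02  j6 -16.2
```

View pics/w27.png

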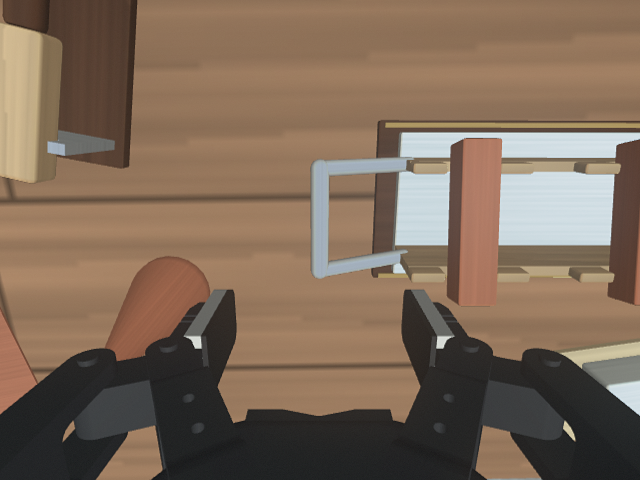

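Call:
jog_arm:
  moves: [60, 0, 0, 0.5, 0, 60, 0, 0, 1.2, 0, 60, 0, 0, 1.9, 0, 60, 0, 0, 2.4, 0, 60, 0, 0, 2.6, 0, 60, 0, 0, 2.64, 0, 60, 0, 0, 2.64, 0]

```text
time_s: 43.7
tool_pos: [626.6, -187.6, 238.5]
tool_rot: [179.7, 0.6, 179.3]
force: [0.0, -0.1, 0.3]
width: 65.3
```

Call:
jog_arm:
  moves: [255, 0, 0, 0, 0, 255, 0, 0, 0, 0, 255, 0, 0, 0, 0, 255, 0, 0, 0, 0, 255, 0, 0, 0, 0, 255, 0, 0, 0, 0, 255, 0, 0, 0, 0]
  newtons: 60

```text
time_s: 44.58
tool_pos: [626.7, -187.7, 239.0]
tool_rot: [179.7, 0.6, 179.3]
force: [-1.9, -0.3, 5.4]
width: 11.8
```

Run:
```python
from h import *
st(); go(630.2,111.1,237.4,179.5); t=cap("top","t28"); crop(t,100,140,360,310,3,"t28c")
```

```text
t 44.58 pos [ 626.7 -187.7  239. ] rot [179.72   0.63 179.32] F [-1.9 -0.3  5.4] w 11.8 j [-16.8  34.2   6.4  61.7   0.4 -16.1]
t 44.58 jog [-0.     4.981  0.051] twist -0.02  j6 -16.1
```

Call:
jog_arm:
  moves: [255, 0, 0.04, 0, 0, 255, 0, 0.12, 0, 0, 255, 0, 0.25, 0, 0, 255, 0, 0.45, 0, 0, 255, 0, 0.7, 0, 0, 255, 0, 0.95, 0, 0, 255, 0, 1.2, 0, 0, 255, 0, 1.45, 0, 0, 255, 0, 1.7, 0, 0, 255, 0, 1.9, 0, 0]

```text
time_s: 45.88
tool_pos: [628.2, -72.3, 239.1]
tool_rot: [179.7, 0.6, 179.4]
force: [8.1, -4.4, -11.2]
width: 11.7
```

Run:
```python
from h import *
st(); go(630.2,111.1,237.4,179.5); p=cap("wrist","w29")
```

```text
t 45.88 pos [628.2 -72.3 239.1] rot [179.71   0.64 179.37] F [  8.1  -4.4 -11.2] w 11.7 j [-6.6 31.6  2.  59.8  0.4 -6. ]
t 45.88 jog [1.000e-03 3.057e+00 4.500e-02] twist -0.01  j6 -6.0
```

View pics/w29.png

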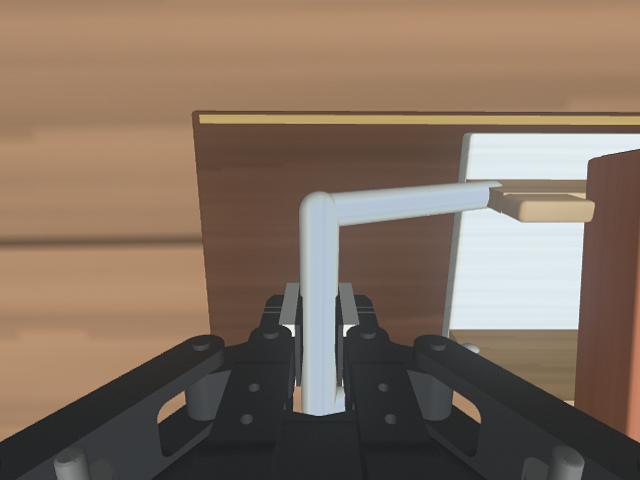

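Call:
jog_arm:
  moves: [255, 0, 0.15, 0.03, 0, 255, 0, 0.35, 0.03, 0, 255, 0, 0.6, 0.03, 0, 255, 0, 0.9, 0.03, 0, 255, 0, 1.2, 0.03, 0, 255, 0, 1.5, 0.03, 0, 255, 0, 1.8, 0.03, 0, 255, 0, 2.1, 0.03, 0, 255, 0, 2.35, 0.03, 0, 255, 0, 2.5, 0.03, 0]

```text
time_s: 47.18
tool_pos: [630.1, 80.5, 239.0]
tool_rot: [179.6, 0.8, 179.5]
force: [5.8, -3.5, 2.5]
width: 11.7
```

Run:
```python
from h import *
st(); go(630.2,111.1,237.4,179.5)
```

```text
t 47.17 pos [630.1  80.5 239. ] rot [179.63   0.76 179.47] F [ 5.8 -3.5  2.5] w 11.7 j [ 7.2 31.8  2.4 59.8  0.3  7.8]
t 47.17 jog [0.003 0.51  0.03 ] twist -0.0  j6 7.8
```

Call:
jog_arm:
  moves: [255, 0, 0.12, 0, 0, 255, 0, 0.25, 0, 0, 255, 0, 0.36, 0, 0, 255, 0, 0.44, 0, 0, 255, 0, 0.49, 0, 0, 255, 0, 0.52, 0, 0, 255, 0, 0.55, 0, 0, 255, 0, 0.57, 0, 0]

```text
time_s: 48.18
tool_pos: [630.4, 111.9, 239.1]
tool_rot: [-179.8, 0.8, 179.3]
force: [6.0, -43.1, 1.2]
width: 12.0
```

Run:
```python
from h import *
st()
```

```text
t 48.17 pos [630.4 111.9 239.1] rot [-179.85    0.79  179.29] F [  6.  -43.1   1.2] w 12.0 j [10.1 32.4  3.4 60.2 -0.3 10.8]
```

Call:
jog_arm:
  moves: [255, 0, -0.03, 0, 0, 255, 0, -0.03, 0, 0]

```text
time_s: 48.42
tool_pos: [630.4, 110.5, 239.1]
tool_rot: [-179.8, 0.8, 179.3]
force: [5.7, -3.9, -3.7]
width: 11.7
```

Run:
```python
from h import *
st()
```

```text
t 48.42 pos [630.4 110.5 239.1] rot [-179.85    0.81  179.29] F [ 5.7 -3.9 -3.7] w 11.7 j [10.  32.4  3.3 60.2 -0.3 10.7]
```

Call:
jog_arm:
  moves: [150, 0, 0, 0, 0, 100, 0, 0, 0, 0, 80, 0, 0, 0, 0, 80, 0, 0, 0, 0, 80, 0, 0, 0, 0, 80, 0, 0, -0.4, 0, 80, 0, 0, -1.0, 0, 80, 0, 0, -1.8, 0, 80, 0, 0, -2.6, 0]

```text
time_s: 49.55
tool_pos: [627.9, 110.8, 396.6]
tool_rot: [-179.8, 0.8, 179.3]
force: [1.0, 0.9, 0.3]
width: 58.9
```

Call:
jog_arm:
  moves: [0, 0.5, -0.5, 0, 0, 0, 1.0, -1.5, 0, 0, 0, 1.5, -2.5, 0, 0, 0, 2, -3.5, 0, 0, 0, 2.5, -4.5, 0, 0, 0, 2.5, -5.0, 0, 0, 0, 2.5, -5.0, 0, 0]

```text
time_s: 50.42
tool_pos: [473.3, -189.8, 395.4]
tool_rot: [-179.8, 0.8, 179.1]
force: [0.6, 0.0, -0.4]
width: 85.2
```

Run:
```python
from h import *
st(); t=cap("top","t30"); crop(t,100,140,360,310,3,"t30c");q=cap("scene","s30"); crop(q,230,220,450,420,3,"s30c")
```

```text
t 50.42 pos [ 473.3 -189.8  395.4] rot [-179.82    0.83  179.06] F [ 0.6  0.  -0.4] w 85.2 j [-21.9  13.   -2.3  73.9   0.1 -20.9]
```

View pics/t30c.png

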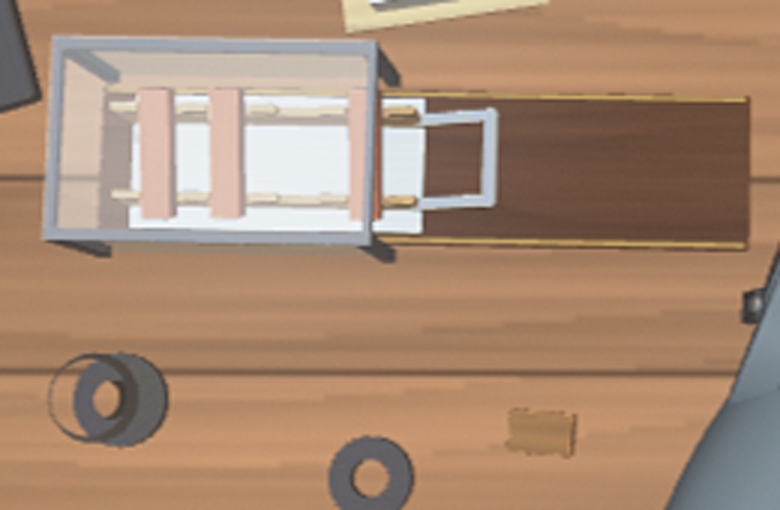

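View pics/s30c.png

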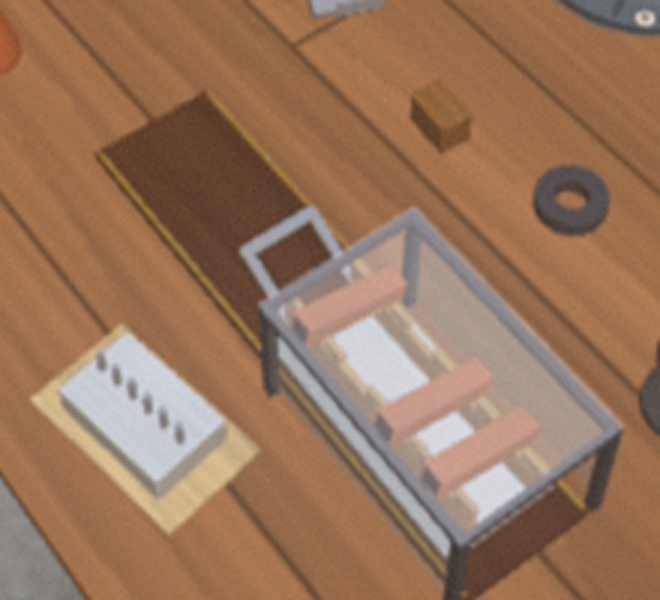

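View pics/s30.png

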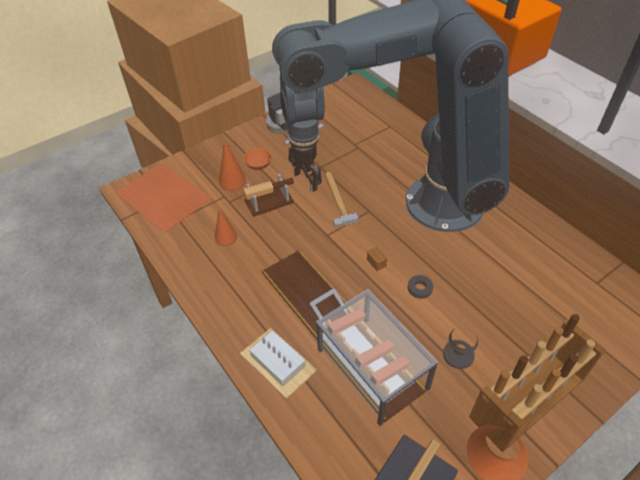

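Run:
```python
import cv2,numpy as np
def ph(pre,a,b,x0,y0,x1,y1):
    A=cv2.imread(f"pics/{pre}{a}.png",0)[y0:y1,x0:x1].astype(np.float32);B=cv2.imread(f"pics/{b}.png",0)[y0:y1,x0:x1].astype(np.float32)
    return cv2.phaseCorrelate(A,B,cv2.createHanningWindow(A.shape[::-1],cv2.CV_32F))
print("top handle",ph("top",0,"t30",244,165,276,220)); print("top ref",ph("top",0,"t30",100,230,240,330))
a=cv2.imread("pics/top0.png",0).astype(int);b=cv2.imread("pics/t30.png",0).astype(int)
for r in (182,190,200): print(a[r,236:270],b[r,236:270],sep="\n")
```

```text
top handle ((0.3739655983779713, -0.10181698761347135), 1.0130735032260418)
top ref ((-0.0038489121245106617, 0.010045983093419864), 0.7596971852249569)
[167 160 160 161 150 108  85  89  90  90  91  91  91  90  93  93  94  92
  94  94  93  92  92  91 117 178 199 198 194 139  87  92  93  94]
[166 164 164 156 154 116  79  88  88  89  89  90  89  90  91  92  92  91
  92  92  91  92  91  91  91 171 198 196 200 160  99  89  92  93]
[230 229 230 235 204 120  90  93  93  94  93  93  93  92  92  92  92  92
  90  89  91  89  88  84 142 187 197 199 187 128  82  87  87  86]
[229 229 229 231 232 174  88  91  92  92  92  92  91  91  91  91  91  89
  89  90  89  88  89  86 106 173 197 197 196 145  87  84  86  85]
[231 231 232 237 183  91  95  96  95  96  96  96  96  96  95  95  94  96
  95  93  94  94  92  86 175 204 194 198 176 121  89  92  92  92]
[230 230 231 235 206 121  91  94  95  95  94  94  94  94  94  94  94  94
  93  94  94  93  91  88 142 187 196 198 187 133  87  90  90  90]
```

Run:
```python
from h import *
go(630,55,380,179.4);go(630,55,245,179.4)
```

```text
t 50.52 jog [-2.54   4.076  0.281] twist -0.02  j6 -20.8
t 50.52 jog [-2.508  4.081  2.531] twist -0.02  j6 -20.8
```

Call:
jog_arm:
  moves: [255, -0.5, 0.8, 0, 0, 255, -1.0, 1.6, 0, 0, 255, -1.5, 2.4, 0, 0, 255, -2.0, 3.2, 0, 0, 255, -2.4, 3.8, 0.1, 0, 255, -2.53, 4.07, 0.3, 0, 255, -2.53, 4.07, 1.2, 0, 255, -2.52, 4.08, 2.0, 0, 255, -2.51, 4.08, 2.5, 0, 255, -2.51, 4.08, 2.5, 0]

```text
time_s: 51.78
tool_pos: [628.7, 55.2, 244.7]
tool_rot: [-179.8, 0.6, 179.3]
force: [-0.4, 0.1, 0.6]
width: -0.4
```

Run:
```python
from h import *
st(); p=cap("wrist","w31")
```

```text
t 51.77 pos [628.7  55.2 244.7] rot [-179.84    0.56  179.25] F [-0.4  0.1  0.6] w -0.4 j [ 5.1 31.3  2.3 60.5 -0.2  5.8]
```

View pics/w31.png

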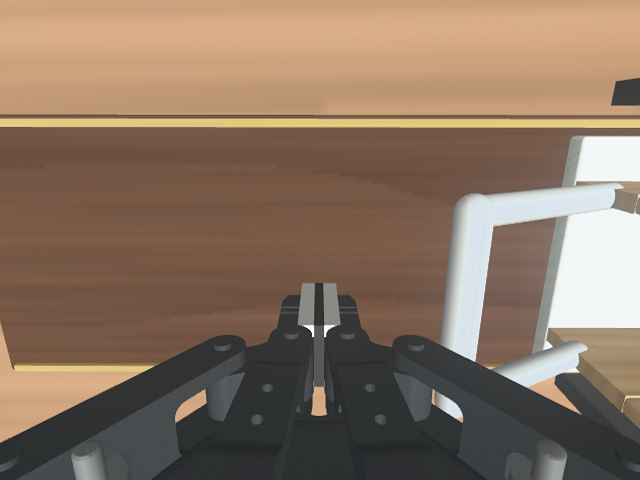

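Call:
jog_arm:
  moves: [255, 0, 0.1, 0, 0, 255, 0, 0.25, 0, 0, 255, 0, 0.38, 0, 0, 255, 0, 0.46, 0, 0, 255, 0, 0.5, 0, 0, 255, 0, 0.54, 0, 0]

```text
time_s: 52.58
tool_pos: [629.9, 87.6, 246.6]
tool_rot: [-179.9, 0.7, 179.2]
force: [0.9, 0.6, -0.1]
width: -0.1
```

Call:
jog_arm:
  moves: [255, 0, 0.03, 0, 0, 255, 0, 0.06, 0, 0, 255, 0, 0.09, 0, 0, 255, 0, 0.12, 0, 0]

```text
time_s: 53.08
tool_pos: [630.0, 93.8, 246.6]
tool_rot: [-179.7, 0.7, 179.2]
force: [-0.2, -18.7, 1.3]
width: 0.2
```

Call:
jog_arm:
  moves: [255, 0, -0.1, 0, 0, 255, 0, -0.4, 0, 0, 255, 0, -0.6, -0.3, 0, 255, 0, -0.6, -1.2, 0, 255, 0, -0.8, -2.2, 0, 255, 1, -1.5, -2.6, 0, 255, 2, -2.5, -2.6, 0, 255, 2.5, -3.5, -2.6, 0, 255, 2.5, -4.2, -2.6, 0, 255, 2.5, -4.5, -2.6, 0]

```text
time_s: 54.32
tool_pos: [472.4, -175.9, 402.8]
tool_rot: [-179.6, 0.8, 179.0]
force: [0.9, -0.2, 0.2]
width: -0.1
```

Run:
```python
from h import *
st(); t=cap("top","t32"); crop(t,100,140,360,310,3,"t32c");q=cap("scene","s32"); crop(q,210,150,450,420,2.5,"s32c")
def ph(a,b,x0,y0,x1,y1):
    A,B=[cv2.imread(f"pics/{n}.png",0)[y0:y1,x0:x1].astype(np.float32) for n in (a,b)]
    return cv2.phaseCorrelate(A,B,cv2.createHanningWindow(A.shape[::-1],cv2.CV_32F))
print(ph("top0","t32",244,165,276,220),ph("t30","t32",244,165,276,220))
for n in ["slapper","stake","collar","block","cone_big","cone_small","bowl","hammer"]: rec(t,n,1)
```

```text
t 54.33 pos [ 472.4 -175.9  402.8] rot [-179.64    0.78  179.05] F [ 0.9 -0.2  0.2] w -0.1 j [-20.4  12.2  -2.2  74.7  -0.1 -19.4]
((-0.043237152001839974, -0.022556404684316078), 1.00348417883118) ((-0.37688716307679826, 0.05956062717088173), 1.00196241500477)
slapper 0.93 [427.5 207.1 454.8 272.7]
stake 0.81 [124.6 257.5 152.1 287. ]
collar 0.83 [208.3 286.2 236.5 316. ]
block 0.59 [270.6 275.9 293.8 288.2]
cone_big 0.57 [480.6 206.5 526.8 240. ]
cone_small 0.78 [406.  153.4 432.2 179.4]
bowl 0.65 [489.4 247.2 533.9 285.4]
hammer 0.82 [398.1 309.9 430.9 329.2]
```

View pics/t32.png

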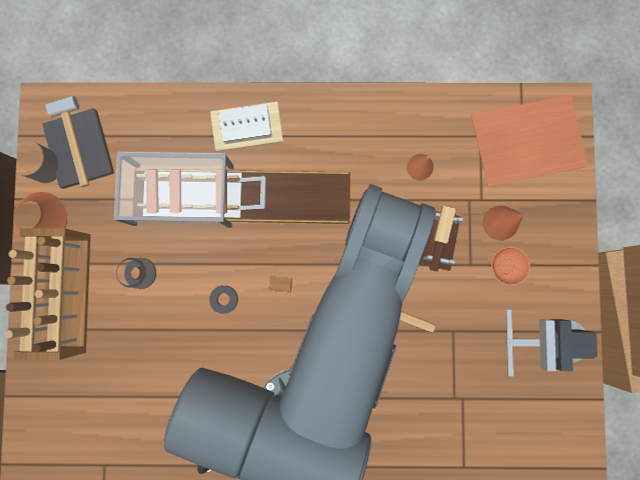

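View pics/s32c.png

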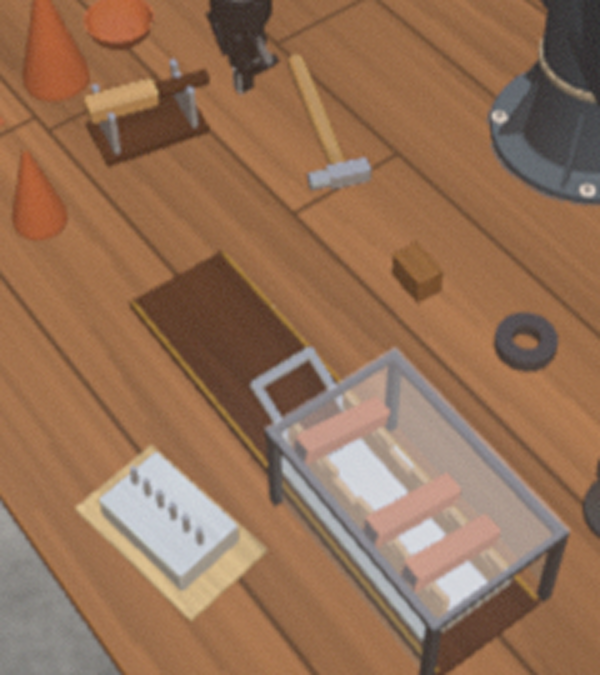

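Run:
```python
from h import *
print(r.close_job())
```

```text
the job is handed in; nothing more can be done
None
```

The job is handed in at about 54 s. The slapper is on its rest, and the carriage is fully home under the hood with all three bars on its rails. I saw three bars in the views and took that to be all of them.

- **Slapper:** it was cleared off the runway first and lies across both posts, between the horns. The last scene picture still shows it there.
- **Bars:** they went into slots 1, 3 and 4 after I drew the carriage out to its stop. All three lie between their blocks and across both rails, and the pictures after closing show them still seated. My last measurement of them, with the carriage still out, put their middles about 1–3 mm to the robot's side of the rail centre, against a calibration good to about 2 mm.
- **Carriage:** backing off after the first push left it about 1 mm short of home. I pushed the handle again with the closed fingers until it pressed on the stop at about 19 N. The handle now matches the first picture to 0.04 pixel (about 0.1 mm).
- **Highest force:** the first push home reached 43 N at the stop. It went through the fingers gripping the handle, so I do not count it as the arm or gripper body pressing. It is well under the 120 N wrist limit.
- **Other things on the bench:** they look unmoved by eye in the last pictures.

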